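# Weigh the picked crayons in the case's tray, put it back and swing the lid shut

## Task

A customer of this art shop has picked the jumbo hexagonal crayons that lie on the counter between the scale and the wooden case. Lift the empty tray out of the open case and set it down gently, level and centred on the scale's pan; then lay every crayon in it, let go and let the scale settle for a second. Carry the loaded tray back down into the case, and when all the crayons are home in it push the leaning lid forward past upright and let its own weight swing it shut; leave the marker pen and the other things on the counter where they are.

Things in the scene. Friction and masses are not known exactly. Their poses are not given: they have to be found in the camera images.
- tray: the lift-out plywood tray: 134 mm (its x) by 200 mm (its y), walls 6 mm thick and 30 mm high, floor 6 mm thick, 220 g. A wooden carrying rail 10 mm wide and 18 mm tall runs along the tray's x over its middle, from end post to end post (end posts 36 mm wide in y), its underside 48 mm and its top 66 mm above the tray's underside, so that crayons can lie beneath it. Origin at the centre of the underside, z up. It starts in the case.
- crayon1: a jumbo hexagonal wax crayon with a paper sleeve and a short blunt nose at +x, 24 mm across the flats (28 mm across the corners; it lies on a flat with its axis 12 mm up), 96 mm long, 50 g; origin on its axis at mid-length, x axis along its length (the turn about x is arbitrary). Lies flat at the start, or is absent (None). The crayons differ only in colour, which does not matter.
- crayon2: a jumbo hexagonal wax crayon with a paper sleeve and a short blunt nose at +x, 24 mm across the flats (28 mm across the corners; it lies on a flat with its axis 12 mm up), 96 mm long, 50 g; origin on its axis at mid-length, x axis along its length (the turn about x is arbitrary). Lies flat at the start, or is absent (None). The crayons differ only in colour, which does not matter.
- crayon3: a jumbo hexagonal wax crayon with a paper sleeve and a short blunt nose at +x, 24 mm across the flats (28 mm across the corners; it lies on a flat with its axis 12 mm up), 96 mm long, 50 g; origin on its axis at mid-length, x axis along its length (the turn about x is arbitrary). Lies flat at the start, or is absent (None). The crayons differ only in colour, which does not matter.
- crayon4: a jumbo hexagonal wax crayon with a paper sleeve and a short blunt nose at +x, 24 mm across the flats (28 mm across the corners; it lies on a flat with its axis 12 mm up), 96 mm long, 50 g; origin on its axis at mid-length, x axis along its length (the turn about x is arbitrary). Lies flat at the start, or is absent (None). The crayons differ only in colour, which does not matter.
- case: the wooden case, fixed to the counter: 170 mm (its x) by 236 mm (its y) outside, 80 mm high, walls and floor 10 mm thick, so 150 by 216 mm inside. Origin at the centre of its underside, z up. The tray belongs in it with the tray's x along the case's x, either way round (8 mm play all round), its underside on the case's floor 10 mm above the counter. The lid is hinged on the top of the case's +x wall.
- lid (a joint): angle of the case's lid in rad: 0 shut, 1.571 upright, at most 1.95 (leaning back on its stop hinges, as it starts, 1.75 to 1.95). The lid is a 170 by 236 by 12 mm, 300 g board on a lightly damped free hinge; its balance point is at about 1.5: from below 1.45 it falls shut by itself in a second or two, from above 1.55 it falls back open.
- lid_hinge (a point): mid-point of the lid's hinge line, on the case's +x rim 80 mm above the counter; the line runs along the case's y.
- lid_edge (a point): middle of the lid's free edge, half-way through its 12 mm thickness, 170 mm from the hinge; moves with the lid.
- pan_centre (a point): centre of the top face of the scale's steel pan, z up; the pan is 220 mm (this frame's x) by 190 mm (its y), 4 mm thick and about 120 mm above the counter when empty. It sinks as it is loaded. The scale's housing under it, 200 by 170 mm, is fixed to the counter.
- pan (a joint): how far the sprung pan has sunk, in m: 0 empty, 0.0022 more for each newton on it (about 5 mm for the empty tray, 9 mm with four crayons); its stop is at 0.022.
Things that resemble listed ones, but are neither listed nor needed, are in the scene too. Leave any green or turquoise look-alike of the crayon4 alone.

How it is judged:
By the outcome, as a careful person would: the job done as asked, in the order asked, and still so for the second after the job is handed in, with the robot touching nothing.
Of crayon1, crayon2, crayon3, crayon4 only 2 to 4 are there at a start; the rules pass over those that are not, and their reading is None.
At some moment in a run one of crayon1, crayon2, crayon3, crayon4, tray may be knocked a few centimetres aside while the robot is not near it.
It also fails if it takes over 210 s, if anything falls off the work surface, if the arm or the gripper's body presses on something with over 40 N, if the wrist force passes 120 N, or if a joint passes its speed limit or range.

## Robot

A 7-joint arm with a two-finger parallel gripper is mounted at the origin on the work surface. World frame = base frame: x ahead of the robot, y to its left, z up, the work surface at z = 0. Lengths are in m, angles in rad, forces in N, time in s.
With the tool pointing down it reaches from about 0.4 to 0.875 m from the base axis. Payload 6.5 kg.
Tool frame: the origin (TCP) lies on the centre line of the jaws, within the pads' length; the fingertips stand 17 mm ahead of it and the grasp point (between the pads) lies 2 mm behind it; z points along the fingers, y is the direction in which the jaws open and shut (so a half turn about z gives the same grasp; the last joint's range is limited). The gripper opens to 88 mm and grips with 3 to 60 N. Pads are 18 mm wide; open, the fingers measure 123 mm over their backs; the gripper's body (75 mm by 187 mm) begins 45 mm behind the grasp point.
Start: joints at [-1.321, 0.536, -0.004, 1.538, 0.003, 1.067, -0.071], TCP at [0.202, 0.618, 0.256] pointing down, gripper open.
Joint ranges: [-2.7, 2.7], [-0.37, 2.16], [-1.27, 1.26], [0.24, 2.4], [-1.31, 4.45], [0.19, 1.91], [-2.76, 2.76]. Speed limits (rad/s): [2.39, 2.39, 3.14, 3.14, 3.14, 3.14, 3.14].

## Interface

Orientations are given as a rotation vector (axis times angle).
In Python, from station import * gives the robot as it stands.
- The arm moves only by the tool play_rows, never from a script. Its argument "commands" is a list of rows, each an object with "travel": the shift along the tool's x, y, z in m, a list of three; "dr": the turn, a rotation vector about the tool's x, y, z in degrees, a list of three; "grip": the closure, from 0 (fully open) to 1 (shut). In form: [{"travel": [tx, ty, tz], "dr": [wx, wy, wz], "grip": grip}, ...]. A call has 1 to 20 rows; each row is the pose to reach, as a shift and turn from the pose measured when the call began, along the tool's axes at that moment; what a row does not reach only later rows make up. A row lasts 1/12 s, in which the tool goes at most 41.7 mm and 7.16 degrees, less where a joint would pass 70% of its speed; a pose out of reach is approached as far as the arm can. A call with a gripper value outside its range is refused whole. The fingers move at their own pace and stop on an object; "newtons" is the grip in N (left out, the last holds). Time passes only in rows, so rows that repeat a pose let the fingers close. It gives the time, the measured TCP pose, the force and the opening at its end, in the units of the state.
- observe(): the state, without advancing time (a new reading comes with each control period).
- snapshot(name): name is "side" or "top" or "wrist"; returns the picture (384x512x3 uint8, red, green, blue); there is no depth.
- camera_info(name): a dict with "camera_matrix" (3x3 intrinsics, pixels), "eye" and "orientation" of the camera in the world; the wrist camera has in their place "tool_from_camera" (4x4, takes a point from camera to tool coordinates, whose origin is the TCP and whose axes are the flange's). Camera axes: x right, y down, z forward; pixel columns grow to the right and rows downward; lengths in m; the calibration is good to about 2 mm. A picture is of the moment at which its call begins: read the wrist's pose just before it. camera_info takes no time and is no camera call.
- job_done(): hands the job in, once; it reports no verdict.
The state is a dict: "clock": time; "joint_pos": joint angles; "qvel": joint speeds; "joint_efforts": joint torques, N m; "eef_pos": TCP position; "orientation": TCP orientation; "force": force on the tool from outside, world axes, zero at the start; "torque": the same for the moment, N m; "gripper_width": finger opening in m.
Only numpy, scipy, OpenCV 4.12 (cv2) and the standard library are available. Lean on these libraries where they do the work, as an engineer would, in place of code of your own. Each camera call takes 0.05 s, during which the arm holds its last target.

## Working session

There is one attempt and no reset: what is moved stays moved. The work goes in short steps, Python scripts to look and compute and a tool call to move; the robot and the scene stay as the last step left them, time stands still between calls to the robot, and variables do not carry over. Pictures are saved under pics/ and viewed, and the job is handed in when it is done.

Besides the shell and the picture viewer there is one more tool, called after "Call:" as name(argument=value, ...) on one line, values as JSON. play_rows: Moves the arm, as the interface text tells. Its arguments: {"type":"object","properties":{"commands":{"type":"array","items":{"type":"object","properties":{"travel":{"type":"array","items":{"type":"number"}},"dr":{"type":"array","items":{"type":"number"}},"grip":{"type":"number"}}}},"newtons":{"type":"number"}},"required":["commands"]}

```bash
ls; mkdir -p pics; python3 - <<'E'
from station import *
import cv2
print(observe())
for n in ("side","top","wrist"):
    print(n,camera_info(n))
    cv2.imwrite(f"pics/a_{n}.png",snapshot(n)[:,:,::-1])
E
```

```text
pics
{'clock': 0.0, 'joint_pos': array([-1.32120118,  0.53720808, -0.00438841,  1.53879408,  0.0026133 ,
        1.06725928, -0.07121697]), 'qvel': array([ 0.00044428, -0.00014084, -0.00058038, -0.00011133, -0.00108397,
       -0.0001366 , -0.00078109]), 'joint_efforts': array([-6.69384026e-04, -5.70971096e+01,  9.90767106e-01, -2.51601470e+01,
       -5.62418299e-02,  1.80265208e-02,  1.70797525e-04]), 'eef_pos': array([0.20174819, 0.61733041, 0.25484317]), 'orientation': array([-4.93946834e-01, -3.10241308e+00,  2.60818466e-03]), 'force': array([-0.97079018, -0.50752203,  0.54513295]), 'torque': array([ 0.01610171, -0.02630376,  0.01635481]), 'gripper_width': 0.08799780564501328}
side {'camera_matrix': array([[471.26784547,   0.        , 252.28675199],
       [  0.        , 471.26784547, 190.267293  ],
       [  0.        ,   0.        ,   1.        ]]), 'eye': array([ 0.28616989, -0.68275768,  1.05972023]), 'orientation': array([-2.41955313,  0.45436823, -0.18213823])}
top {'camera_matrix': array([[407.58418125,   0.        , 259.86185477],
       [  0.        , 407.58418125, 195.25159847],
       [  0.        ,   0.        ,   1.        ]]), 'eye': array([0.51271994, 0.04315104, 1.12030408]), 'orientation': array([-2.21637261,  2.17772475, -0.08531218])}
wrist {'camera_matrix': array([[291.06817409,   0.        , 257.33311104],
       [  0.        , 291.06817409, 189.58775737],
       [  0.        ,   0.        ,   1.        ]]), 'tool_from_camera': array([[-6.70143048e-04, -9.61471835e-01, -2.74902641e-01,
         7.04297327e-02],
       [ 9.99999719e-01, -7.36951452e-04,  1.39741130e-04,
         3.12550781e-04],
       [-3.36947062e-04, -2.74902470e-01,  9.61472058e-01,
        -1.28746905e-01],
       [ 0.00000000e+00,  0.00000000e+00,  0.00000000e+00,
         1.00000000e+00]])}
```

View pics/a_side.png

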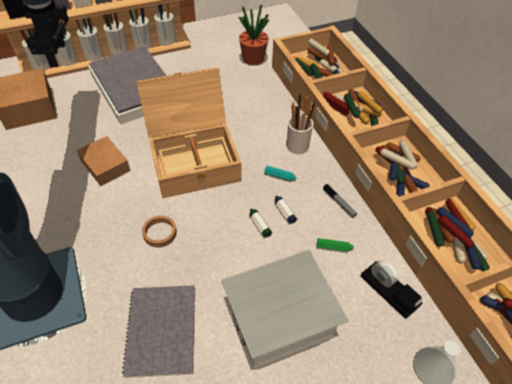

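View pics/a_top.png

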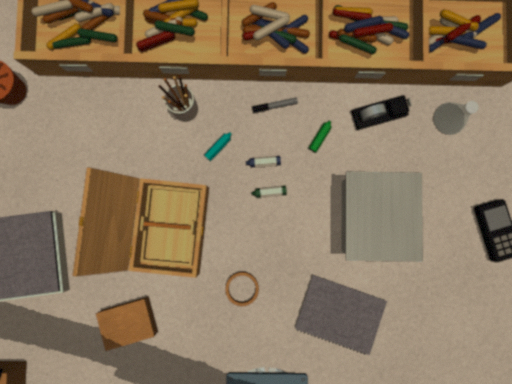

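View pics/a_wrist.png

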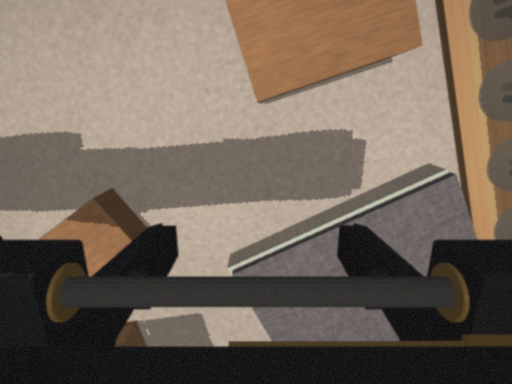

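The side view shows the case at (195,160) and the scale's pan at (285,305). The sleeved crayons are at about (260,222) and (285,208). Things that could be taken for crayons, by top-view pixel:
- navy and white, (264,161)
- dark green and white, (270,192)
- turquoise, (218,146)
- green, (320,137)
- marker, (275,104)
- crayons in the bins at the back

I'll check a close crop before choosing.

```bash
cat > h.py <<'E'
import numpy as np, cv2
from scipy.spatial.transform import Rotation as R
from station import *
def cam(n,obs=None):
    c=camera_info(n);K=np.array(c["camera_matrix"])
    if n!="wrist": return K,R.from_rotvec(c["orientation"]).as_matrix(),np.array(c["eye"])
    o=obs or observe();T=np.array(c["tool_from_camera"]);Rt=R.from_rotvec(o["orientation"]).as_matrix()
    return K,Rt@T[:3,:3],Rt@T[:3,3]+o["eef_pos"]
def ray(C,px):
    K,Rm,e=C;d=Rm@np.linalg.inv(K)@np.array([px[0],px[1],1.]);return e,d
def onz(C,px,z):
    e,d=ray(C,px);return e+d*(z-e[2])/d[2]
def proj(C,p):
    K,Rm,e=C;q=K@(Rm.T@(np.array(p)-e));return q[:2]/q[2]
def tri(C1,p1,C2,p2):
    e1,d1=ray(C1,p1);e2,d2=ray(C2,p2)
    s=np.linalg.lstsq(np.c_[d1,-d2],e2-e1,rcond=None)[0]
    a=e1+d1*s[0];b=e2+d2*s[1];return (a+b)/2,np.linalg.norm(a-b)
def crop(im,x0,x1,y0,y1,k,name):
    cv2.imwrite("pics/"+name,cv2.resize(im[y0:y1,x0:x1,::-1],None,fx=k,fy=k,interpolation=cv2.INTER_CUBIC))
E
python3 - <<'E'
from h import *
a=cv2.imread("pics/a_top.png")[:,:,::-1]
crop(a,195,345,90,205,5,"b_top1.png")
crop(a,65,215,160,285,5,"b_top2.png")
crop(a,325,430,160,270,5,"b_top3.png")
a=cv2.imread("pics/a_side.png")[:,:,::-1]
crop(a,130,290,60,200,5,"b_side2.png")
crop(a,230,370,160,260,5,"b_side1.png")
E
```

```text
(no output)
```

View pics/b_top1.png

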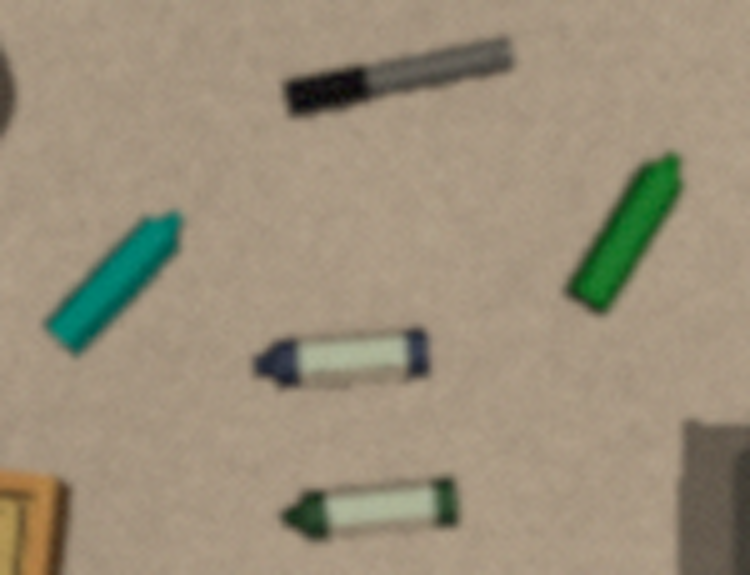

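View pics/b_side1.png

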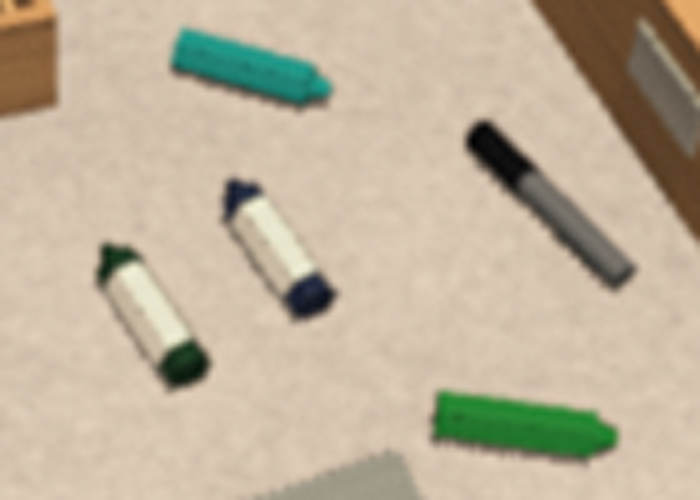

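View pics/b_top2.png

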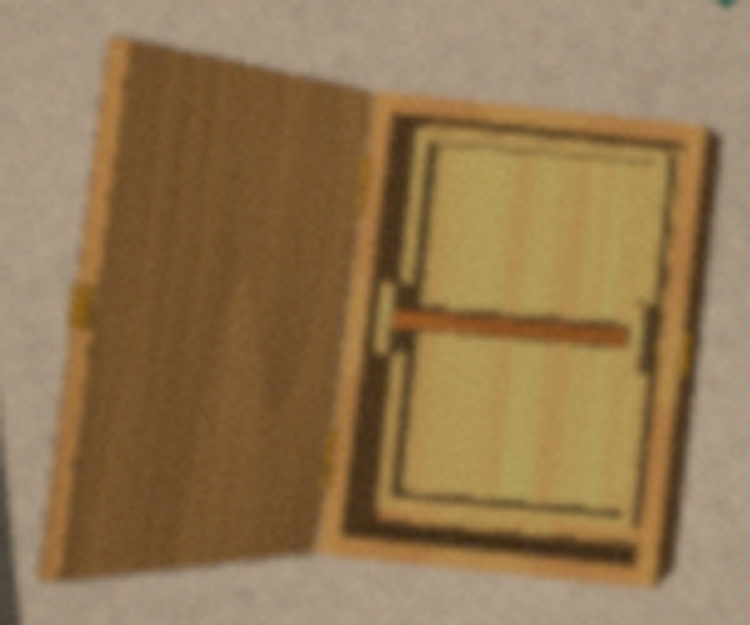

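View pics/b_side2.png

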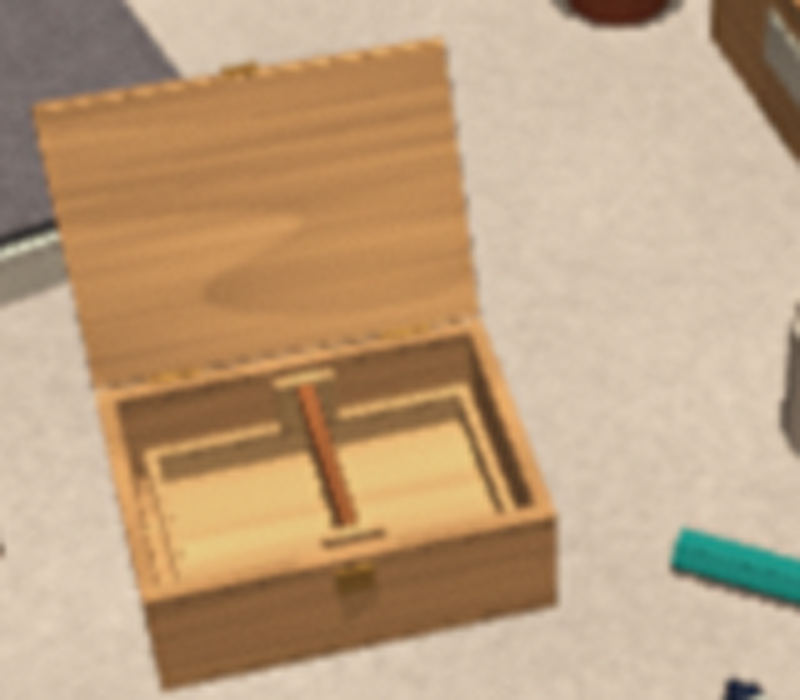

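View pics/b_top3.png

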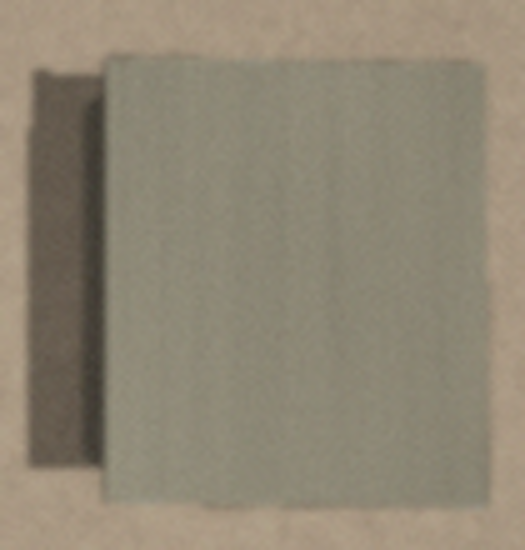

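The crops show two sleeved hexagonal crayons, navy (264,161) and dark green (270,192), both with their noses to the left. The plain turquoise and green ones are look-alikes, and the marker stays where it is. Next I'll measure.

```bash
python3 - <<'E'
from h import *
np.set_printoptions(precision=4,suppress=True)
T=cam("top");S=cam("side")
a=cv2.imread("pics/a_top.png")
# pan
hsv=cv2.cvtColor(a,cv2.COLOR_BGR2HSV)
print("pan hsv",hsv[215,385],"bg",hsv[215,310])
m=((hsv[:,:,0]>28)&(hsv[:,:,0]<75)&(hsv[:,:,2]>100)).astype(np.uint8); m[:, :330]=0;m[:,440:]=0;m[:150]=0;m[275:]=0
m=cv2.morphologyEx(cv2.morphologyEx(m,cv2.MORPH_CLOSE,np.ones((3,3))),cv2.MORPH_OPEN,np.ones((5,5)))
cs,_=cv2.findContours(m,0,2);c=max(cs,key=cv2.contourArea);r=cv2.minAreaRect(c);print(r)
b=np.array([onz(T,p,.12)[:2] for p in cv2.boxPoints(r)]);print("pan",b.mean(0),[np.linalg.norm(b[i]-b[i-1]) for i in range(4)],[np.degrees(np.arctan2(*(b[i]-b[i-1])[::-1])) for i in range(4)])
L=lambda q,z:np.array([onz(T,(65+x/5,160+y/5),z)[:2] for x,y in q])
k=L([(372,95),(716,128),(660,585),(318,550)],.08)
print("case",k,k.mean(0),[np.linalg.norm(k[i]-k[i-1]) for i in range(4)])
for i,j in((1,0),(2,3),):d=k[j]-k[i];print("+x dir deg",np.degrees(np.arctan2(d[1],d[0])))
for i,j in((0,3),(1,2),):d=k[i]-k[j];print("-? deg",np.degrees(np.arctan2(d[1],d[0])))
q=L([(393,319),(632,335)],.076);d=q[0]-q[1];print("rail",q,q.mean(0),np.degrees(np.arctan2(d[1],d[0])),np.linalg.norm(d))
# lid edge by triangulation: corners
for p,s in (((113,38),(36,103)),((42,578),(442,38))): pass
tl=(65+113/5,160+38/5);bl=(65+42/5,160+578/5)
print("lidA",tri(T,tl,S,(130+442/5,60+38/5)));print("lidB",tri(T,bl,S,(130+36/5,60+103/5)))
# crayons: white sleeve + ends by darkness
bg=np.array([128,150,168])
diff=np.abs(a.astype(int)-cv2.medianBlur(a,51).astype(int)).sum(2)
mm=(diff>45).astype(np.uint8);mm=cv2.morphologyEx(mm,cv2.MORPH_CLOSE,np.ones((3,3)))
for (x,y) in((264,161),(270,192)):
    w=np.zeros_like(mm);w[y-11:y+12,x-27:x+28]=mm[y-11:y+12,x-27:x+28]
    cs,_=cv2.findContours(w,0,2);c=max(cs,key=cv2.contourArea);r=cv2.minAreaRect(c)
    b=np.array([onz(T,p,.014)[:2] for p in cv2.boxPoints(r)]);e=[b[i]-b[i-1] for i in range(4)]
    print("cr",r,b.mean(0),[ (np.linalg.norm(v),np.degrees(np.arctan2(v[1],v[0]))) for v in e])
E
```

```text
pan hsv [ 26  43 138] bg [ 16  55 171]Traceback (most recent call last):
  File "<stdin>", line 10, in <module>
ValueError: max() iterable argument is empty
```

```bash
cat > m1.py <<'E'
from h import *
np.set_printoptions(precision=4,suppress=True)
T=cam("top");S=cam("side")
a=cv2.imread("pics/a_top.png")
hsv=cv2.cvtColor(cv2.GaussianBlur(a,(5,5),0),cv2.COLOR_BGR2HSV)
m=((hsv[:,:,0]>21)&(hsv[:,:,0]<75)&(hsv[:,:,2]>110)).astype(np.uint8); m[:, :330]=0;m[:,440:]=0;m[:150]=0;m[275:]=0
m=cv2.morphologyEx(cv2.morphologyEx(m,cv2.MORPH_CLOSE,np.ones((3,3))),cv2.MORPH_OPEN,np.ones((5,5)))
cs,_=cv2.findContours(m,0,2);c=max(cs,key=cv2.contourArea);r=cv2.minAreaRect(c);print(r)
b=np.array([onz(T,p,.12)[:2] for p in cv2.boxPoints(r)]);print("pan",b.mean(0),[np.linalg.norm(b[i]-b[i-1]) for i in range(4)],[np.degrees(np.arctan2(*(b[i]-b[i-1])[::-1])) for i in range(4)])
L=lambda q,z:np.array([onz(T,(65+x/5,160+y/5),z)[:2] for x,y in q])
k=L([(372,95),(716,128),(660,585),(318,550)],.08)
print("case",k,k.mean(0),[np.linalg.norm(k[i]-k[i-1]) for i in range(4)])
for i,j in((1,0),(2,3),):d=k[j]-k[i];print("+x dir deg",np.degrees(np.arctan2(d[1],d[0])))
for i,j in((0,3),(1,2),):d=k[i]-k[j];print("-? deg",np.degrees(np.arctan2(d[1],d[0])))
q=L([(393,319),(632,335)],.076);d=q[0]-q[1];print("rail",q,q.mean(0),np.degrees(np.arctan2(d[1],d[0])),np.linalg.norm(d))
tl=(65+113/5,160+38/5);bl=(65+42/5,160+578/5)
print("lidA",tri(T,tl,S,(130+442/5,60+38/5)));print("lidB",tri(T,bl,S,(130+36/5,60+103/5)))
mb=cv2.medianBlur(a,51).astype(int)
diff=np.abs(a.astype(int)-mb).sum(2)
mm=(diff>60).astype(np.uint8);mm=cv2.morphologyEx(mm,cv2.MORPH_CLOSE,np.ones((3,3)))
for (x,y) in((264,161),(270,192)):
    w=np.zeros_like(mm);w[y-11:y+12,x-27:x+28]=mm[y-11:y+12,x-27:x+28]
    cs,_=cv2.findContours(w,0,2);c=max(cs,key=cv2.contourArea);r=cv2.minAreaRect(c)
    b=np.array([onz(T,p,.014)[:2] for p in cv2.boxPoints(r)]);e=[b[i]-b[i-1] for i in range(4)]
    print("cr",r,b.mean(0),[ (np.linalg.norm(v),np.degrees(np.arctan2(v[1],v[0]))) for v in e])
E
python3 m1.py
```

```text
((383.5, 216.0), (88.0, 75.0), 90.0)
pan [ 0.5303 -0.2772] [np.float64(0.21622171185608066), np.float64(0.1869333334711506), np.float64(0.21690430964235913), np.float64(0.18442165049668457)] [np.float64(0.22472812814452758), np.float64(-88.91156714843851), np.float64(179.56354732248028), np.float64(90.89259642312284)]
case [[0.6137 0.3359]
 [0.6001 0.1602]
 [0.3685 0.1826]
 [0.3834 0.3548]] [0.4914 0.2584] [np.float64(0.2311407509119342), np.float64(0.1761662509717452), np.float64(0.2326467125972714), np.float64(0.17278764910641048)]
+x dir deg 85.55269376755851
+x dir deg 85.06625445335915
-? deg -4.69272455012756
-? deg -5.524807792228203
rail [[0.4999 0.3223]
 [0.4938 0.2008]] [0.4968 0.2615] 87.13958604856808 0.12169309753699435
lidA (array([0.6225, 0.405 , 0.2344]), np.float64(0.0020254597002844783))
lidB (array([0.3906, 0.4235, 0.2377]), np.float64(0.0024747255572142076))
cr ((262.87933349609375, 161.55174255371094), (11.045050621032715, 36.20783615112305), 85.2363510131836) [0.6744 0.0201] [(np.float64(0.03037829647760042), np.float64(5.839742538856779)), (np.float64(0.09913679002850943), np.float64(-84.07635198469086)), (np.float64(0.03043600070172554), np.float64(-174.46895215706036)), (np.float64(0.0989727423447118), np.float64(95.89063754968984))]
cr ((268.4332275390625, 191.6653594970703), (11.283949851989746, 36.961917877197266), 85.42607879638672) [0.5921 0.0036] [(np.float64(0.03075912673888094), np.float64(5.627995080181755)), (np.float64(0.10077341716478778), np.float64(-84.35697833252965)), (np.float64(0.03081775459278029), np.float64(-174.6876573195556)), (np.float64(0.1006036391999057), np.float64(95.6099236427932))]
```

```bash
cat >> h.py <<'E'
def go(p,yaw,o=None):
    """yaw: world direction (deg) of tool y, tool pointing down"""
    o=o or observe();R0=R.from_rotvec(o["orientation"])
    c,s=np.cos(np.radians(yaw)),np.sin(np.radians(yaw))
    y=np.array([c,s,0]);z=np.array([0,0,-1.]);x=np.cross(y,z)
    Rg=R.from_matrix(np.c_[x,y,z])
    t=R0.inv().apply(np.array(p)-o["eef_pos"]);dr=(R0.inv()*Rg).as_rotvec(degrees=True)
    print("travel",np.round(t,4).tolist(),"dr",np.round(dr,1).tolist())
def st():
    o=observe();M=R.from_rotvec(o["orientation"]).as_matrix()
    print("t %.2f"%o["clock"],"p",np.round(o["eef_pos"],4),"yaw %.2f"%np.degrees(np.arctan2(M[1,1],M[0,1])),"z",np.round(M[:,2],3),"F",np.round(o["force"],2),"T",np.round(o["torque"],2),"w %.4f"%o["gripper_width"],"q",np.round(o["joint_pos"],2))
E
python3 -c "
from h import *
st();go([.20175,.6173,.33],72);go([.497,.262,.33],-3.5);go([.497,.262,.24],-3.5)"
```

```text
t 0.15 p [0.2017 0.6174 0.255 ] yaw 71.91 z [-0.    -0.001 -1.   ] F [ 0.18 -0.99  0.14] T [ 0.03 -0.05  0.05] w 0.0880 q [-1.32  0.54 -0.    1.54  0.    1.07 -0.07]
travel [-0.0001, -0.0002, -0.075] dr [-0.1, 0.0, -0.1]
travel [-0.391, -0.2463, -0.0746] dr [-0.1, 0.1, 75.4]
travel [-0.391, -0.2462, 0.0154] dr [-0.1, 0.1, 75.4]
```

Call:
play_rows(commands=[{"travel": [0,0,-0.04],"dr": [0,0,0],"grip": 0},{"travel": [0,0,-0.075],"dr": [0,0,0],"grip": 0},{"travel": [-0.03,-0.019,-0.075],"dr": [0,0,5.8],"grip": 0},{"travel": [-0.06,-0.038,-0.075],"dr": [0,0,11.6],"grip": 0},{"travel": [-0.09,-0.057,-0.075],"dr": [0,0,17.4],"grip": 0},{"travel": [-0.12,-0.076,-0.075],"dr": [0,0,23.2],"grip": 0},{"travel": [-0.15,-0.095,-0.075],"dr": [0,0,29],"grip": 0},{"travel": [-0.18,-0.114,-0.075],"dr": [0,0,34.8],"grip": 0},{"travel": [-0.21,-0.133,-0.075],"dr": [0,0,40.6],"grip": 0},{"travel": [-0.24,-0.152,-0.075],"dr": [0,0,46.4],"grip": 0},{"travel": [-0.27,-0.171,-0.075],"dr": [0,0,52.2],"grip": 0},{"travel": [-0.3,-0.19,-0.075],"dr": [0,0,58],"grip": 0},{"travel": [-0.33,-0.209,-0.075],"dr": [0,0,63.8],"grip": 0},{"travel": [-0.36,-0.228,-0.075],"dr": [0,0,69.6],"grip": 0},{"travel": [-0.391,-0.246,-0.06],"dr": [0,0,75.4],"grip": 0},{"travel": [-0.391,-0.246,-0.02],"dr": [0,0,75.4],"grip": 0},{"travel": [-0.391,-0.246,0.0],"dr": [0,0,75.4],"grip": 0},{"travel": [-0.391,-0.246,0.0],"dr": [0,0,75.4],"grip": 0},{"travel": [-0.391,-0.246,0.0],"dr": [0,0,75.4],"grip": 0},{"travel": [-0.391,-0.246,0.0],"dr": [0,0,75.4],"grip": 0}])

```text
clock: 1.82
eef_pos: [0.4976, 0.2629, 0.2568]
orientation: [2.287, 2.153, 0.001]
force: [0.7, 0.1, 0.1]
gripper_width: 0.0881
```

```bash
python3 - <<'E'
from h import *
st()
cv2.imwrite("pics/c_wrist.png",snapshot("wrist")[:,:,::-1])
E
```

```text
t 1.82 p [0.4976 0.2629 0.2568] yaw -3.45 z [ 0.001 -0.    -1.   ] F [0.67 0.1  0.05] T [-0.04  0.07 -0.02] w 0.0881 q [-0.87  0.4   0.39  1.79 -0.18  0.98 -0.47]
```

View pics/c_wrist.png

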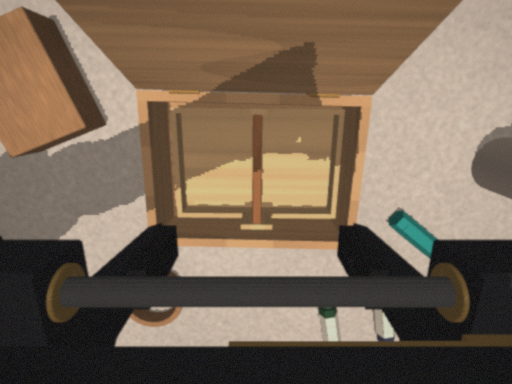

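The wrist view shows the tray with its rail from (257,115) to (258,224), and the case rim corners at about (137,90), (371,96), (150,245) and (356,250).

```bash
python3 - <<'E'
from h import *
np.set_printoptions(precision=4,suppress=True)
W=cam("wrist")
im=cv2.imread("pics/c_wrist.png")[:,:,::-1]
crop(im,130,380,80,260,3,"c_crop.png")
f=lambda x,y,z:onz(W,(x,y),z)
a,b=f(257.3,115,.076),f(257.3,224,.076);d=a-b
print("rail",a,b,(a+b)/2,np.degrees(np.arctan2(d[1],d[0])))
for p in((137,90),(371,96),(356,250),(150,245)):print("case",p,f(*p,.08))
E
```

```text
rail [0.5022 0.3255 0.076 ] [0.4949 0.2047 0.076 ] [0.4985 0.2651 0.076 ] 86.51685911504059
case (137, 90) [0.3842 0.3569 0.08  ]
case (371, 96) [0.617  0.3371 0.08  ]
case (356, 250) [0.6075 0.1668 0.08  ]
case (150, 245) [0.3697 0.1879 0.08  ]
```

View pics/c_crop.png

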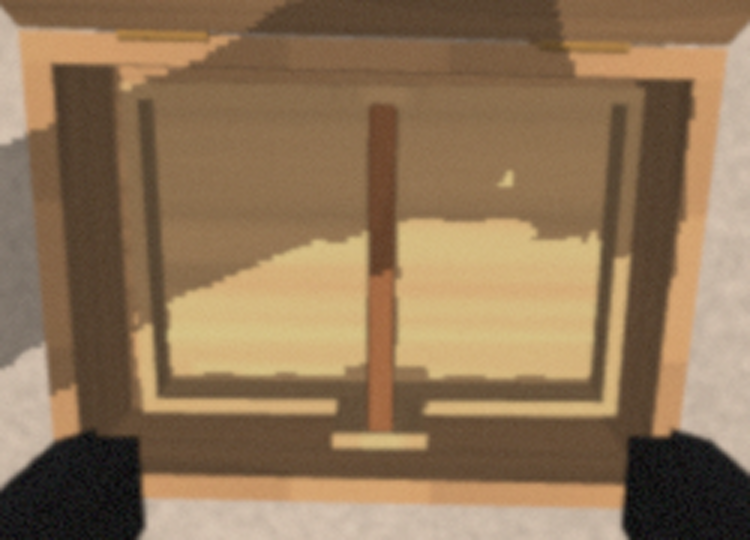

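```bash
python3 -c "
from h import *
go([.498,.263,.064],-3.4)"
```

```text
travel [-0.0002, -0.0001, 0.1931] dr [0.1, -0.0, -0.0]
```

Call:
play_rows(commands=[{"travel": [0,0,0.025],"dr": [0,0,0],"grip": 0},{"travel": [0,0,0.055],"dr": [0,0,0],"grip": 0},{"travel": [0,0,0.085],"dr": [0,0,0],"grip": 0},{"travel": [0,0,0.11],"dr": [0,0,0],"grip": 0},{"travel": [0,0,0.135],"dr": [0,0,0],"grip": 0},{"travel": [0,0,0.155],"dr": [0,0,0],"grip": 0},{"travel": [0,0,0.17],"dr": [0,0,0],"grip": 0},{"travel": [0,0,0.183],"dr": [0,0,0],"grip": 0},{"travel": [0,0,0.193],"dr": [0,0,0],"grip": 0},{"travel": [0,0,0.193],"dr": [0,0,0],"grip": 0},{"travel": [0,0,0.193],"dr": [0,0,0],"grip": 0}])

```text
clock: 2.78
eef_pos: [0.4986, 0.2635, 0.0646]
orientation: [2.286, 2.153, 0.004]
force: [-0.6, -0.2, 0.2]
gripper_width: 0.0881
```

```bash
python3 - <<'E'
from h import *
st()
cv2.imwrite("pics/d_wrist.png",snapshot("wrist")[:,:,::-1])
E
```

```text
t 2.78 p [0.4986 0.2635 0.0646] yaw -3.44 z [ 0.002  0.001 -1.   ] F [-0.64 -0.2   0.2 ] T [-0.1   0.01  0.  ] w 0.0881 q [-0.78  0.68  0.28  1.89 -0.31  0.6  -0.36]
```

View pics/d_wrist.png

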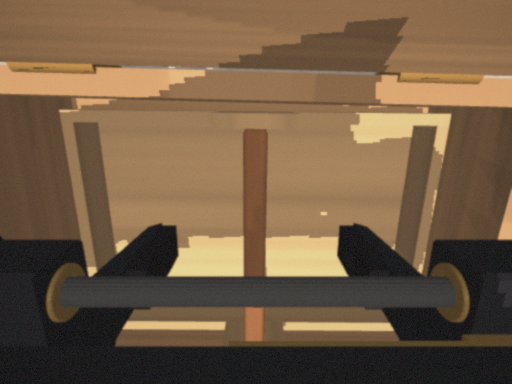

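The rail sits centred between the fingers at (257,230). I'll close the gripper and lift.

Call:
play_rows(commands=[{"travel": [0,0,0],"dr": [0,0,0],"grip": 1},{"travel": [0,0,0],"dr": [0,0,0],"grip": 1},{"travel": [0,0,0],"dr": [0,0,0],"grip": 1},{"travel": [0,0,0],"dr": [0,0,0],"grip": 1},{"travel": [0,0,0],"dr": [0,0,0],"grip": 1},{"travel": [0,0,0],"dr": [0,0,0],"grip": 1},{"travel": [0,0,0],"dr": [0,0,0],"grip": 1},{"travel": [0,0,0],"dr": [0,0,0],"grip": 1},{"travel": [0,0,0],"dr": [0,0,0],"grip": 1},{"travel": [0,0,-0.006],"dr": [0,0,0],"grip": 1},{"travel": [0,0,-0.02],"dr": [0,0,0],"grip": 1},{"travel": [0,0,-0.04],"dr": [0,0,0],"grip": 1},{"travel": [0,0,-0.065],"dr": [0,0,0],"grip": 1},{"travel": [0,0,-0.09],"dr": [0,0,0],"grip": 1},{"travel": [0,0,-0.115],"dr": [0,0,0],"grip": 1},{"travel": [0,0,-0.14],"dr": [0,0,0],"grip": 1},{"travel": [0,0,-0.165],"dr": [0,0,0],"grip": 1},{"travel": [0,0,-0.18],"dr": [0,0,0],"grip": 1},{"travel": [0,0,-0.185],"dr": [0,0,0],"grip": 1},{"travel": [0,0,-0.185],"dr": [0,0,0],"grip": 1}], newtons=40)

```text
clock: 4.5
eef_pos: [0.4988, 0.2637, 0.2514]
orientation: [2.286, 2.153, 0.009]
force: [0.1, -0.4, -0.4]
gripper_width: 0.0003
```

```bash
python3 - <<'E'
from h import *
st()
cv2.imwrite("pics/e_side.png",snapshot("side")[:,:,::-1])
cv2.imwrite("pics/e_top.png",snapshot("top")[:,:,::-1])
go([.5303,-.2772,.255],0)
E
```

```text
t 4.50 p [0.4988 0.2637 0.2514] yaw -3.44 z [ 0.005  0.003 -1.   ] F [ 0.06 -0.37 -0.4 ] T [-0.05  0.03  0.02] w 0.0003 q [-0.87  0.41  0.39  1.8  -0.19  0.96 -0.46]
travel [-0.5375, 0.0649, -0.006] dr [0.1, -0.0, -3.4]
```

View pics/e_side.png

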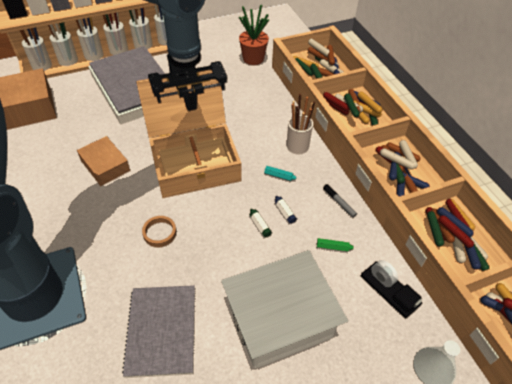

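View pics/e_top.png

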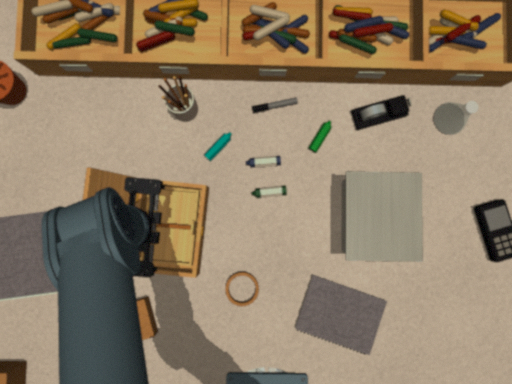

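The gripper shut empty, probably because the fingers were still closing when the lift began. I'll look again before trying the grasp a second time.

Call:
play_rows(commands=[{"travel": [0,0,0],"dr": [0,0,0],"grip": 0},{"travel": [0,0,0],"dr": [0,0,0],"grip": 0},{"travel": [0,0,0],"dr": [0,0,0],"grip": 0},{"travel": [0,0,0],"dr": [0,0,0],"grip": 0},{"travel": [0,0,0],"dr": [0,0,0],"grip": 0},{"travel": [0,0,0],"dr": [0,0,0],"grip": 0}])

```text
clock: 5.1
eef_pos: [0.4977, 0.2631, 0.2491]
orientation: [2.286, 2.153, 0.003]
force: [-0.4, 0.6, -0.2]
gripper_width: 0.0384
```

```bash
python3 - <<'E'
from h import *
st()
cv2.imwrite("pics/f_wrist.png",snapshot("wrist")[:,:,::-1])
E
```

```text
t 5.10 p [0.4977 0.2631 0.2491] yaw -3.43 z [ 0.002  0.    -1.   ] F [-0.35  0.59 -0.16] T [-0.07  0.05 -0.06] w 0.0384 q [-0.87  0.41  0.39  1.8  -0.19  0.96 -0.46]
```

View pics/f_wrist.png

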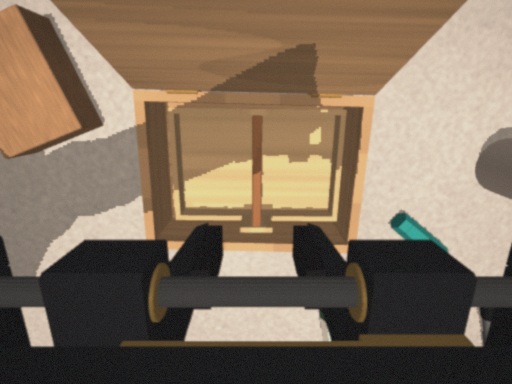

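The fingers move at about 70 mm/s, so they need over a second to close. The tray hasn't moved: its rail is still at (257,115)-(257,226). I'll repeat the grasp with a partly open gripper and a longer close.

Call:
play_rows(commands=[{"travel": [0,0,0.03],"dr": [0,0,0],"grip": 0.5},{"travel": [0,0,0.06],"dr": [0,0,0],"grip": 0.5},{"travel": [0,0,0.09],"dr": [0,0,0],"grip": 0.5},{"travel": [0,0,0.12],"dr": [0,0,0],"grip": 0.5},{"travel": [0,0,0.145],"dr": [0,0,0],"grip": 0.5},{"travel": [0,0,0.165],"dr": [0,0,0],"grip": 0.5},{"travel": [0,0,0.178],"dr": [0,0,0],"grip": 0.5},{"travel": [0,0,0.185],"dr": [0,0,0],"grip": 0.5},{"travel": [0,0,0.185],"dr": [0,0,0],"grip": 0.5},{"travel": [0,0,0.185],"dr": [0,0,0],"grip": 1},{"travel": [0,0,0.185],"dr": [0,0,0],"grip": 1},{"travel": [0,0,0.185],"dr": [0,0,0],"grip": 1},{"travel": [0,0,0.185],"dr": [0,0,0],"grip": 1},{"travel": [0,0,0.185],"dr": [0,0,0],"grip": 1},{"travel": [0,0,0.185],"dr": [0,0,0],"grip": 1},{"travel": [0,0,0.185],"dr": [0,0,0],"grip": 1},{"travel": [0,0,0.185],"dr": [0,0,0],"grip": 1},{"travel": [0,0,0.185],"dr": [0,0,0],"grip": 1},{"travel": [0,0,0.185],"dr": [0,0,0],"grip": 1},{"travel": [0,0,0.185],"dr": [0,0,0],"grip": 1}], newtons=40)

```text
clock: 6.82
eef_pos: [0.4981, 0.2635, 0.0647]
orientation: [2.287, 2.153, 0.004]
force: [-2.4, 0.3, 5.7]
gripper_width: 0.0094
```

```bash
python3 - <<'E'
from h import *
st()
E
```

```text
t 6.82 p [0.4981 0.2635 0.0647] yaw -3.44 z [ 0.002  0.001 -1.   ] F [-2.44  0.34  5.67] T [-0.15  0.5  -0.07] w 0.0094 q [-0.78  0.68  0.28  1.9  -0.32  0.6  -0.35]
```

Gripped at 9.4 mm. Lifting.

Call:
play_rows(commands=[{"travel": [0,0,-0.004],"dr": [0,0,0],"grip": 1},{"travel": [0,0,-0.01],"dr": [0,0,0],"grip": 1},{"travel": [0,0,-0.02],"dr": [0,0,0],"grip": 1},{"travel": [0,0,-0.035],"dr": [0,0,0],"grip": 1},{"travel": [0,0,-0.052],"dr": [0,0,0],"grip": 1},{"travel": [0,0,-0.07],"dr": [0,0,0],"grip": 1},{"travel": [0,0,-0.09],"dr": [0,0,0],"grip": 1},{"travel": [0,0,-0.11],"dr": [0,0,0],"grip": 1},{"travel": [0,0,-0.13],"dr": [0,0,0],"grip": 1},{"travel": [0,0,-0.15],"dr": [0,0,0],"grip": 1},{"travel": [0,0,-0.17],"dr": [0,0,0],"grip": 1},{"travel": [0,0,-0.185],"dr": [0,0,0],"grip": 1},{"travel": [0,0,-0.19],"dr": [0,0,0],"grip": 1},{"travel": [0,0,-0.19],"dr": [0,0,0],"grip": 1},{"travel": [0,0,-0.19],"dr": [0,0,0],"grip": 1}])

```text
clock: 8.07
eef_pos: [0.4973, 0.2631, 0.2544]
orientation: [2.287, 2.154, 0.003]
force: [-0.6, -0.2, -2.7]
gripper_width: 0.0092
```

```bash
python3 - <<'E'
from h import *
st()
cv2.imwrite("pics/g_side.png",snapshot("side")[:,:,::-1])
cv2.imwrite("pics/g_top.png",snapshot("top")[:,:,::-1])
go([.5303,-.2772,.255],0)
E
```

```text
t 8.07 p [0.4973 0.2631 0.2544] yaw -3.44 z [ 0.002  0.001 -1.   ] F [-0.56 -0.21 -2.72] T [-0.1   0.15 -0.01] w 0.0092 q [-0.87  0.41  0.4   1.8  -0.19  0.97 -0.46]
travel [-0.5372, 0.0656, -0.0014] dr [0.0, 0.0, -3.4]
```

View pics/g_side.png

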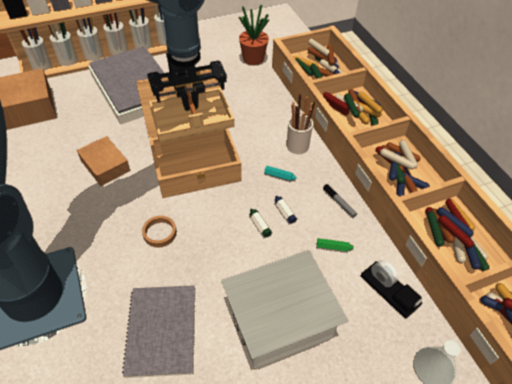

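View pics/g_top.png

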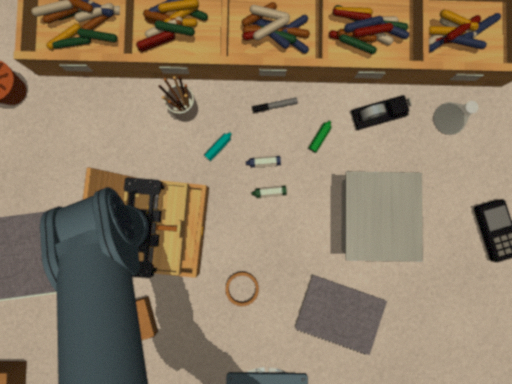

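```bash
python3 - <<'E'
from h import *
a=cv2.imread("pics/g_side.png")[:,:,::-1]
crop(a,210,360,245,370,5,"g_pan.png")
E
```

```text
(no output)
```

View pics/g_pan.png

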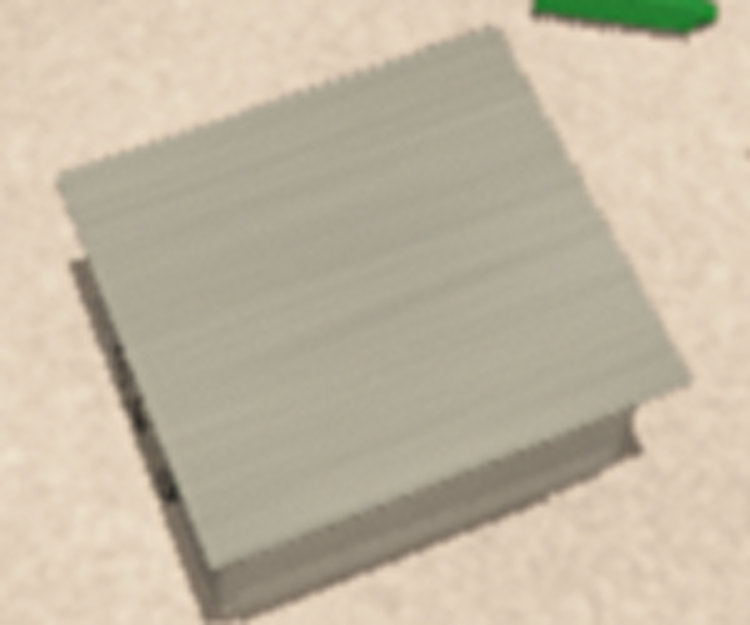

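Call:
play_rows(commands=[{"travel": [-0.01,0.001,0],"dr": [0,0,0],"grip": 1},{"travel": [-0.03,0.004,0],"dr": [0,0,-0.3],"grip": 1},{"travel": [-0.06,0.008,0],"dr": [0,0,-0.6],"grip": 1},{"travel": [-0.09,0.011,0],"dr": [0,0,-0.9],"grip": 1},{"travel": [-0.12,0.015,0],"dr": [0,0,-1.2],"grip": 1},{"travel": [-0.15,0.019,0],"dr": [0,0,-1.5],"grip": 1},{"travel": [-0.18,0.022,0],"dr": [0,0,-1.7],"grip": 1},{"travel": [-0.21,0.026,0],"dr": [0,0,-2],"grip": 1},{"travel": [-0.24,0.03,0],"dr": [0,0,-2.2],"grip": 1},{"travel": [-0.27,0.033,0],"dr": [0,0,-2.4],"grip": 1},{"travel": [-0.3,0.037,0],"dr": [0,0,-2.6],"grip": 1},{"travel": [-0.33,0.041,0],"dr": [0,0,-2.8],"grip": 1},{"travel": [-0.36,0.044,0],"dr": [0,0,-3],"grip": 1},{"travel": [-0.39,0.048,0],"dr": [0,0,-3.2],"grip": 1},{"travel": [-0.42,0.052,0],"dr": [0,0,-3.4],"grip": 1},{"travel": [-0.45,0.055,0],"dr": [0,0,-3.6],"grip": 1},{"travel": [-0.48,0.059,0],"dr": [0,0,-3.8],"grip": 1},{"travel": [-0.51,0.063,0],"dr": [0,0,-3.9],"grip": 1},{"travel": [-0.53,0.065,0],"dr": [0,0,-3.9],"grip": 1},{"travel": [-0.537,0.066,0],"dr": [0,0,-3.9],"grip": 1}])

```text
clock: 9.83
eef_pos: [0.5286, -0.2818, 0.253]
orientation: [2.218, 2.224, -0.004]
force: [0.3, 0.3, -1.9]
gripper_width: 0.0096
```

```bash
python3 - <<'E'
from h import *
S=cam("side");T=cam("top")
p=np.array([onz(S,(210+x/5,245+y/5),.12)[:2] for x,y in((58,183),(497,27),(690,380),(210,568))])
print(p,p.mean(0),[np.linalg.norm(p[i]-p[i-1]) for i in range(4)])
st();
cv2.imwrite("pics/h_top.png",snapshot("top")[:,:,::-1])
go([.5303,-.2772,.19],.5)
E
```

```text
[[ 0.42211551 -0.18907103]
 [ 0.6405586  -0.18599744]
 [ 0.64001204 -0.37271935]
 [ 0.42220465 -0.37308166]] [ 0.5312227  -0.28021737] [np.float64(0.18401065668863942), np.float64(0.2184647146456886), np.float64(0.18672270710370498), np.float64(0.21780768759349228)]
t 9.83 p [ 0.5286 -0.2818  0.253 ] yaw 0.16 z [-0.001 -0.002 -1.   ] F [ 0.26  0.25 -1.95] T [-0.12  0.13 -0.  ] w 0.0096 q [ 0.03  0.49  0.53  1.71 -0.28  1.02  0.66]
travel [0.0041, 0.0015, 0.063] dr [-0.1, 0.1, -0.3]
```

View pics/h_top.png

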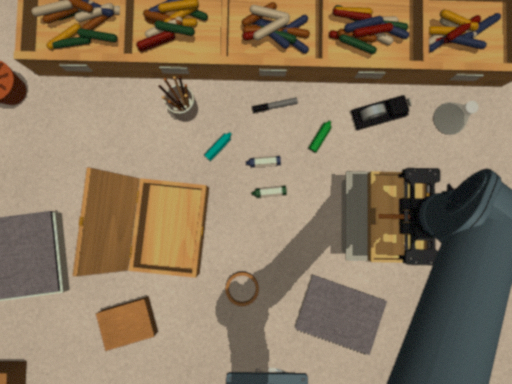

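```bash
python3 - <<'E'
from h import *
go([.5306,-.2787,.172],.4)
E
```

```text
travel [0.0026, 0.0018, 0.081] dr [-0.1, 0.1, -0.2]
```

Call:
play_rows(commands=[{"travel": [0.003,0.002,0.015],"dr": [0,0,-0.2],"grip": 1},{"travel": [0.003,0.002,0.03],"dr": [0,0,-0.2],"grip": 1},{"travel": [0.003,0.002,0.042],"dr": [0,0,-0.2],"grip": 1},{"travel": [0.003,0.002,0.052],"dr": [0,0,-0.2],"grip": 1},{"travel": [0.003,0.002,0.06],"dr": [0,0,-0.2],"grip": 1},{"travel": [0.003,0.002,0.066],"dr": [0,0,-0.2],"grip": 1},{"travel": [0.003,0.002,0.07],"dr": [0,0,-0.2],"grip": 1},{"travel": [0.003,0.002,0.072],"dr": [0,0,-0.2],"grip": 1},{"travel": [0.003,0.002,0.074],"dr": [0,0,-0.2],"grip": 1},{"travel": [0.003,0.002,0.076],"dr": [0,0,-0.2],"grip": 1},{"travel": [0.003,0.002,0.077],"dr": [0,0,-0.2],"grip": 1},{"travel": [0.003,0.002,0.078],"dr": [0,0,-0.2],"grip": 1},{"travel": [0.003,0.002,0.078],"dr": [0,0,-0.2],"grip": 1}])

```text
clock: 10.97
eef_pos: [0.5309, -0.2783, 0.175]
orientation: [2.214, 2.228, -0.004]
force: [-0.3, -0.1, -2.0]
gripper_width: 0.0091
```

```bash
python3 - <<'E'
from h import *
st()
cv2.imwrite("pics/i_side.png",snapshot("side")[:,:,::-1])
go([.5306,-.2787,.170],.4)
E
```

```text
t 10.97 p [ 0.5309 -0.2783  0.175 ] yaw 0.37 z [-0.001 -0.002 -1.   ] F [-0.3  -0.07 -2.01] T [-0.07  0.03  0.  ] w 0.0091 q [ 0.06  0.59  0.49  1.77 -0.34  0.87  0.7 ]
travel [-0.0004, -0.0003, 0.0051] dr [-0.1, 0.1, -0.0]
```

View pics/i_side.png

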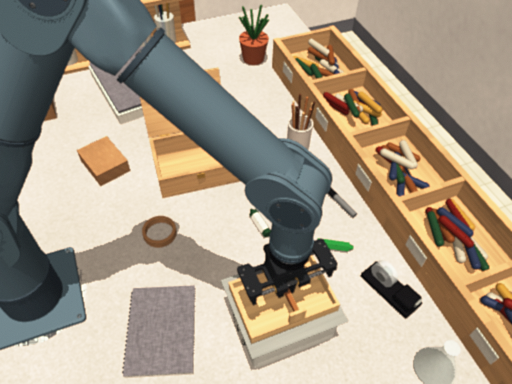

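Call:
play_rows(commands=[{"travel": [0,0,0.001],"dr": [0,0,0],"grip": 1},{"travel": [0,0,0.002],"dr": [0,0,0],"grip": 1},{"travel": [0,0,0.003],"dr": [0,0,0],"grip": 1},{"travel": [0,0,0.004],"dr": [0,0,0],"grip": 1},{"travel": [0,0,0.005],"dr": [0,0,0],"grip": 1},{"travel": [0,0,0.005],"dr": [0,0,0],"grip": 1},{"travel": [0,0,0.005],"dr": [0,0,0],"grip": 1}])

```text
clock: 11.6
eef_pos: [0.531, -0.2785, 0.1702]
orientation: [2.213, 2.228, -0.004]
force: [-0.6, -0.3, 0.3]
gripper_width: 0.0093
```

```bash
python3 - <<'E'
from h import *
st()
E
```

```text
t 11.60 p [ 0.531  -0.2785  0.1702] yaw 0.37 z [-0.001 -0.002 -1.   ] F [-0.62 -0.34  0.26] T [-0.07  0.   -0.01] w 0.0093 q [ 0.06  0.6   0.48  1.77 -0.35  0.86  0.71]
```

The force reads about zero, so the pan is carrying the tray. Releasing.

Call:
play_rows(commands=[{"travel": [0,0,0],"dr": [0,0,0],"grip": 0.5},{"travel": [0,0,0],"dr": [0,0,0],"grip": 0.5},{"travel": [0,0,0],"dr": [0,0,0],"grip": 0.5},{"travel": [0,0,0],"dr": [0,0,0],"grip": 0.5},{"travel": [0,0,0],"dr": [0,0,0],"grip": 0.5},{"travel": [0,0,0],"dr": [0,0,0],"grip": 0.5},{"travel": [0,0,-0.02],"dr": [0,0,0],"grip": 0.5},{"travel": [0,0,-0.04],"dr": [0,0,0],"grip": 0.5},{"travel": [0,0,-0.06],"dr": [0,0,0],"grip": 0.5},{"travel": [0,0,-0.08],"dr": [0,0,0],"grip": 0.5},{"travel": [0,0,-0.1],"dr": [0,0,0],"grip": 0.5},{"travel": [0,0,-0.12],"dr": [0,0,0],"grip": 0.5},{"travel": [0,0,-0.12],"dr": [0,0,0],"grip": 0.5},{"travel": [0,0,-0.12],"dr": [0,0,0],"grip": 0.5}])

```text
clock: 12.77
eef_pos: [0.5315, -0.2785, 0.291]
orientation: [2.212, 2.227, -0.002]
force: [0.4, -0.6, -1.0]
gripper_width: 0.0436
```

```bash
python3 - <<'E'
from h import *
st()
cv2.imwrite("pics/j_wrist.png",snapshot("wrist")[:,:,::-1])
cv2.imwrite("pics/j_top.png",snapshot("top")[:,:,::-1])
go([.5921,.0036,.25],5.7)
go([.6744,.0201,.25],5.8)
E
```

```text
t 12.77 p [ 0.5315 -0.2785  0.291 ] yaw 0.37 z [ 0.001 -0.003 -1.   ] F [ 0.4  -0.64 -0.99] T [-0.09  0.13  0.05] w 0.0436 q [ 0.01  0.45  0.55  1.67 -0.26  1.09  0.64]
travel [0.2811, 0.0634, 0.0386] dr [-0.1, 0.1, -5.3]
travel [0.297, 0.1458, 0.0384] dr [-0.1, 0.1, -5.4]
```

View pics/j_wrist.png

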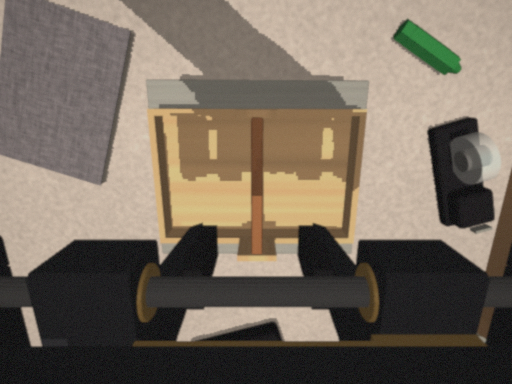

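View pics/j_top.png

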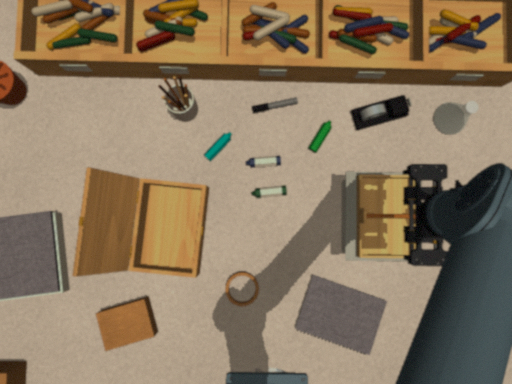

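The tray sits on the pan with its rail at (257,120)-(257,250), framed by pan margin on each side. Next I'll hover and view the crayons.

```bash
python3 - <<'E'
from h import *
go([.633,-.06,.23],5.7)
E
```

```text
travel [0.2172, 0.1039, 0.0586] dr [-0.1, 0.1, -5.3]
```

Call:
play_rows(commands=[{"travel": [0.02,0.01,0],"dr": [0,0,-1],"grip": 0.5},{"travel": [0.05,0.025,0],"dr": [0,0,-2],"grip": 0.5},{"travel": [0.08,0.04,0],"dr": [0,0,-3],"grip": 0.5},{"travel": [0.11,0.055,0.01],"dr": [0,0,-4],"grip": 0.5},{"travel": [0.14,0.07,0.02],"dr": [0,0,-5.3],"grip": 0.5},{"travel": [0.17,0.085,0.035],"dr": [0,0,-5.3],"grip": 0.5},{"travel": [0.2,0.1,0.05],"dr": [0,0,-5.3],"grip": 0.5},{"travel": [0.217,0.104,0.059],"dr": [0,0,-5.3],"grip": 0.5},{"travel": [0.217,0.104,0.059],"dr": [0,0,-5.3],"grip": 0.5},{"travel": [0.217,0.104,0.059],"dr": [0,0,-5.3],"grip": 0.5}])

```text
clock: 13.7
eef_pos: [0.6321, -0.06, 0.2283]
orientation: [-2.106, -2.329, 0.008]
force: [-0.4, -0.8, 0.2]
gripper_width: 0.0441
```

```bash
python3 - <<'E'
from h import *
st()
cv2.imwrite("pics/k_wrist.png",snapshot("wrist")[:,:,::-1])
E
```

```text
t 13.70 p [ 0.6321 -0.06    0.2283] yaw 5.76 z [-0.005 -0.002 -1.   ] F [-0.44 -0.83  0.2 ] T [-0.09  0.09  0.  ] w 0.0441 q [-0.29  0.58  0.45  1.62 -0.28  1.01  0.35]
```

View pics/k_wrist.png

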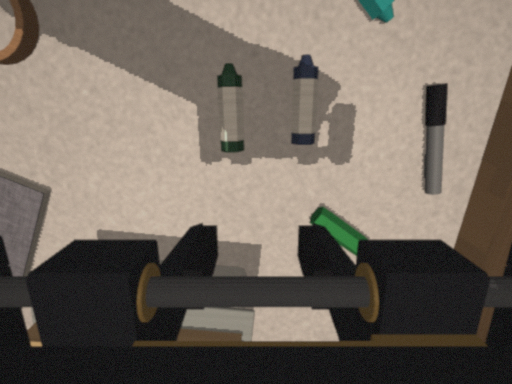

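The view shows the dark-green crayon from its nose at (230,65) to its tail at (233,151), and the navy from (307,56) to (303,144).

```bash
python3 - <<'E'
from h import *
W=cam("wrist")
for n,a,b in(("g",(230,65),(232.5,150)),("n",(307,56),(302.5,143.5))):
    A=onz(W,a,.013);B=onz(W,b,.013);d=A-B;c=(A+B)/2
    yaw=np.degrees(np.arctan2(d[1],d[0]))
    print(n,A,B,c,np.linalg.norm(d),yaw); go([c[0],c[1],.1],yaw-90);go([c[0],c[1],.020],yaw-90)
E
```

```text
g [0.59089627 0.04863967 0.013     ] [ 0.60050379 -0.0443257   0.013     ] [0.59570003 0.00215699 0.013     ] 0.09346049692027085 95.90029228364894
travel [0.0677, -0.0296, 0.1292] dr [-0.2, 0.2, -0.3]
travel [0.0679, -0.0293, 0.2092] dr [-0.2, 0.2, -0.3]
n [0.67368177 0.065797   0.013     ] [ 0.68207156 -0.02861485  0.013     ] [0.67787667 0.01859108 0.013     ] 0.09478389032573152 95.07818034067145
travel [0.076, 0.0537, 0.1289] dr [-0.2, 0.2, 0.5]
travel [0.0762, 0.054, 0.2089] dr [-0.2, 0.2, 0.5]
```

Call:
play_rows(commands=[{"travel": [0.03,-0.015,0.02],"dr": [0,0,0],"grip": 0.4},{"travel": [0.06,-0.028,0.05],"dr": [0,0,0],"grip": 0.4},{"travel": [0.068,-0.031,0.08],"dr": [-0.2,0.2,0],"grip": 0.4},{"travel": [0.068,-0.031,0.11],"dr": [-0.2,0.2,0],"grip": 0.4},{"travel": [0.068,-0.031,0.14],"dr": [-0.2,0.2,0],"grip": 0.4},{"travel": [0.068,-0.031,0.165],"dr": [-0.2,0.2,0],"grip": 0.4},{"travel": [0.068,-0.031,0.185],"dr": [-0.2,0.2,0],"grip": 0.4},{"travel": [0.068,-0.031,0.198],"dr": [-0.2,0.2,0],"grip": 0.4},{"travel": [0.068,-0.031,0.206],"dr": [-0.2,0.2,0],"grip": 0.4},{"travel": [0.068,-0.031,0.209],"dr": [-0.2,0.2,0],"grip": 0.4},{"travel": [0.068,-0.031,0.209],"dr": [-0.2,0.2,0],"grip": 0.4},{"travel": [0.068,-0.031,0.209],"dr": [-0.2,0.2,0],"grip": 0.9},{"travel": [0.068,-0.031,0.209],"dr": [-0.2,0.2,0],"grip": 0.9},{"travel": [0.068,-0.031,0.209],"dr": [-0.2,0.2,0],"grip": 0.9},{"travel": [0.068,-0.031,0.209],"dr": [-0.2,0.2,0],"grip": 0.9},{"travel": [0.068,-0.031,0.209],"dr": [-0.2,0.2,0],"grip": 0.9},{"travel": [0.068,-0.031,0.209],"dr": [-0.2,0.2,0],"grip": 0.9},{"travel": [0.068,-0.031,0.209],"dr": [-0.2,0.2,0],"grip": 0.9},{"travel": [0.068,-0.031,0.209],"dr": [-0.2,0.2,0],"grip": 0.9}], newtons=20)

```text
clock: 15.33
eef_pos: [0.5945, 0.0022, 0.0209]
orientation: [-2.11, -2.327, -0.002]
force: [-1.5, 0.7, 6.0]
gripper_width: 0.0262
```

```bash
python3 - <<'E'
from h import *
st()
cv2.imwrite("pics/l_side.png",snapshot("side")[:,:,::-1])
cv2.imwrite("pics/l_top.png",snapshot("top")[:,:,::-1])
crop(cv2.imread("pics/l_top.png")[:,:,::-1],325,430,160,270,5,"l_pan.png")
E
```

```text
t 15.33 p [0.5945 0.0022 0.0209] yaw 5.61 z [ 0.001  0.001 -1.   ] F [-1.55  0.74  6.01] T [0.01 0.33 0.02] w 0.0262 q [-0.31  0.8   0.31  1.81 -0.41  0.59  0.36]
```

View pics/l_side.png

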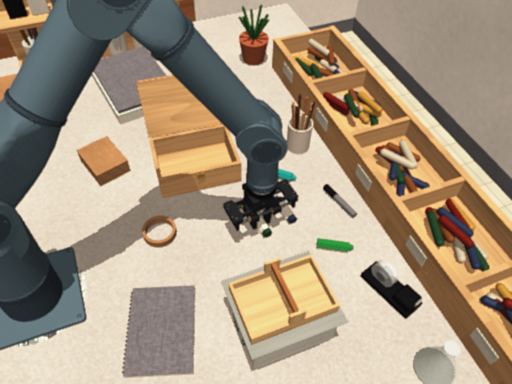

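View pics/l_pan.png

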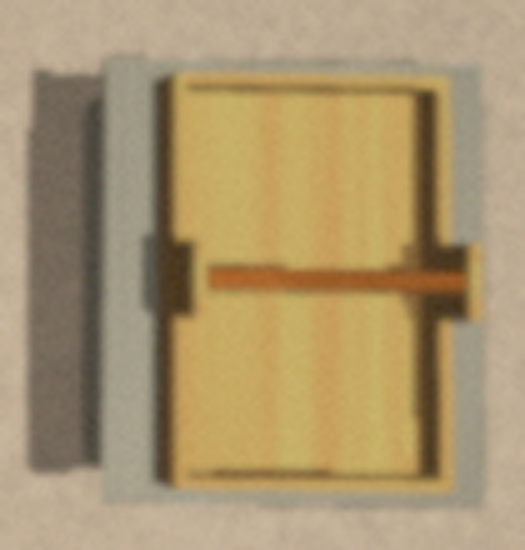

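```bash
python3 - <<'E'
from h import *
T=cam("top")
f=lambda x,y,z:onz(T,(325+x/5,160+y/5),z)[:2]
z0=.115
p=np.array([f(x,y,z0+.03) for x,y in((170,74),(451,74),(456,492),(165,488))]);print("tray",p.mean(0),np.linalg.norm(p-np.roll(p,1,0),axis=1))
print("rail ends",f(207,277,z0+.066),f(470,281,z0+.066))
q=np.array([f(x,y,z0) for x,y in((105,57),(484,62),(490,506),(103,503))]);print("pan",q.mean(0),np.linalg.norm(q-np.roll(q,1,0),axis=1))
E
```

```text
tray [ 0.52896704 -0.27784792] [0.19850094 0.13655391 0.20078201 0.13959466]
rail ends [ 0.52923386 -0.21783977] [ 0.52949934 -0.34018199]
pan [ 0.52943146 -0.28031412] [0.22027965 0.18984467 0.21987494 0.19124005]
```

The tray is centred on the pan within about 2 mm. The crayon is gripped at 26 mm. I'll lift it.

```bash
python3 - <<'E'
from h import *
go([.5945,.0022,.25],5.6)
go([.4795,-.2787,.25],.3)
go([.4795,-.2787,.143],.3)
E
```

```text
travel [0.0002, 0.0002, -0.2291] dr [0.0, -0.0, 0.0]
travel [-0.2681, -0.1418, -0.2294] dr [0.0, -0.1, 5.3]
travel [-0.2682, -0.1418, -0.1224] dr [0.0, -0.1, 5.3]
```

Call:
play_rows(commands=[{"travel": [0,0,-0.01],"dr": [0,0,0],"grip": 0.9},{"travel": [0,0,-0.03],"dr": [0,0,0],"grip": 0.9},{"travel": [0,0,-0.06],"dr": [0,0,0],"grip": 0.9},{"travel": [0,0,-0.09],"dr": [0,0,0],"grip": 0.9},{"travel": [0,0,-0.12],"dr": [0,0,0],"grip": 0.9},{"travel": [0,0,-0.15],"dr": [0,0,0],"grip": 0.9},{"travel": [-0.02,-0.011,-0.18],"dr": [0,0,0.5],"grip": 0.9},{"travel": [-0.045,-0.024,-0.205],"dr": [0,0,1],"grip": 0.9},{"travel": [-0.07,-0.037,-0.225],"dr": [0,0,1.5],"grip": 0.9},{"travel": [-0.1,-0.053,-0.23],"dr": [0,0,2],"grip": 0.9},{"travel": [-0.13,-0.069,-0.23],"dr": [0,0,2.5],"grip": 0.9},{"travel": [-0.16,-0.085,-0.23],"dr": [0,0,3],"grip": 0.9},{"travel": [-0.19,-0.1,-0.23],"dr": [0,0,3.8],"grip": 0.9},{"travel": [-0.22,-0.116,-0.23],"dr": [0,0,4.5],"grip": 0.9},{"travel": [-0.245,-0.13,-0.23],"dr": [0,0,5.3],"grip": 0.9},{"travel": [-0.262,-0.139,-0.23],"dr": [0,0,5.3],"grip": 0.9},{"travel": [-0.268,-0.142,-0.23],"dr": [0,0,5.3],"grip": 0.9},{"travel": [-0.268,-0.142,-0.23],"dr": [0,0,5.3],"grip": 0.9},{"travel": [-0.268,-0.142,-0.23],"dr": [0,0,5.3],"grip": 0.9}])

```text
clock: 17.02
eef_pos: [0.4798, -0.2775, 0.2506]
orientation: [-2.214, -2.228, -0.003]
force: [0.6, -0.1, -0.1]
gripper_width: 0.0261
```

```bash
python3 - <<'E'
from h import *
st()
cv2.imwrite("pics/m_side.png",snapshot("side")[:,:,::-1])
cv2.imwrite("pics/m_wrist.png",snapshot("wrist")[:,:,::-1])
go([.4795,-.2787,.143],.3)
E
```

```text
t 17.02 p [ 0.4798 -0.2775  0.2506] yaw 0.36 z [ 0.001  0.002 -1.   ] F [ 0.61 -0.13 -0.11] T [-0.05  0.05  0.  ] w 0.0261 q [ 0.01  0.42  0.56  1.83 -0.27  0.97  0.69]
travel [-0.0022, -0.0008, 0.1074] dr [0.0, -0.1, 0.2]
```

View pics/m_side.png

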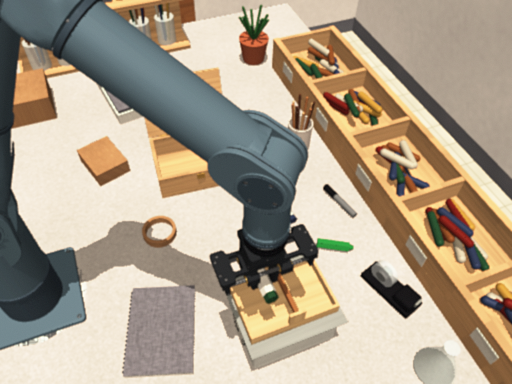

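View pics/m_wrist.png

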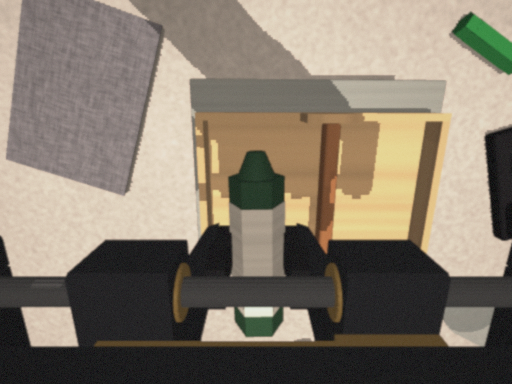

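```bash
python3 - <<'E'
from h import *
W=cam("wrist")
for z in(.24,): print(onz(W,(257,150),z),onz(W,(258,333),z))
E
```

```text
[ 0.48003939 -0.22578622  0.24      ] [ 0.48139056 -0.33168109  0.24      ]
```

Call:
play_rows(commands=[{"travel": [0,0,0.02],"dr": [0,0,0],"grip": 0.9},{"travel": [0,0,0.045],"dr": [0,0,0],"grip": 0.9},{"travel": [0,0,0.065],"dr": [0,0,0],"grip": 0.9},{"travel": [0,0,0.082],"dr": [0,0,0],"grip": 0.9},{"travel": [0,0,0.094],"dr": [0,0,0],"grip": 0.9},{"travel": [0,0,0.102],"dr": [0,0,0],"grip": 0.9},{"travel": [0,0,0.106],"dr": [0,0,0],"grip": 0.9},{"travel": [0,0,0.108],"dr": [0,0,0],"grip": 0.9},{"travel": [0,0,0.109],"dr": [0,0,0],"grip": 0.9},{"travel": [0,0,0.109],"dr": [0,0,0],"grip": 0.9}])

```text
clock: 17.95
eef_pos: [0.4808, -0.2766, 0.142]
orientation: [2.212, 2.231, 0.004]
force: [0.1, 0.1, -0.5]
gripper_width: 0.0265
```

```bash
python3 - <<'E'
from h import *
st()
E
```

```text
t 17.95 p [ 0.4808 -0.2766  0.142 ] yaw 0.48 z [ 0.002  0.002 -1.   ] F [ 0.13  0.1  -0.45] T [-0.06  0.03  0.  ] w 0.0265 q [ 0.08  0.57  0.48  1.9  -0.38  0.76  0.78]
```

Call:
play_rows(commands=[{"travel": [0,0,0.001],"dr": [0,0,0],"grip": 0.9},{"travel": [0,0,0.002],"dr": [0,0,0],"grip": 0.9},{"travel": [0,0,0.002],"dr": [0,0,0],"grip": 0.9},{"travel": [0,0,0.002],"dr": [0,0,0],"grip": 0.55},{"travel": [0,0,0.002],"dr": [0,0,0],"grip": 0.55},{"travel": [0,0,0.002],"dr": [0,0,0],"grip": 0.55},{"travel": [0,0,0.002],"dr": [0,0,0],"grip": 0.55},{"travel": [0,0,0.002],"dr": [0,0,0],"grip": 0.55},{"travel": [0,0,-0.01],"dr": [0,0,0],"grip": 0.55},{"travel": [0,0,-0.035],"dr": [0,0,0],"grip": 0.55},{"travel": [0,0,-0.065],"dr": [0,0,0],"grip": 0.55},{"travel": [0,0,-0.095],"dr": [0,0,0],"grip": 0.55},{"travel": [0,0,-0.11],"dr": [0,0,0],"grip": 0.55},{"travel": [0,0,-0.11],"dr": [0,0,0],"grip": 0.55}])

```text
clock: 19.12
eef_pos: [0.4823, -0.2782, 0.2565]
orientation: [2.208, 2.225, 0.008]
force: [0.6, -0.6, -0.2]
gripper_width: 0.04
```

```bash
python3 - <<'E'
from h import *
st()
cv2.imwrite("pics/n_wrist.png",snapshot("wrist")[:,:,::-1])
cv2.imwrite("pics/n_top.png",snapshot("top")[:,:,::-1])
go([.633,-.06,.23],5.4)
E
```

```text
t 19.12 p [ 0.4823 -0.2782  0.2565] yaw 0.45 z [ 0.008 -0.001 -1.   ] F [ 0.6  -0.61 -0.23] T [-0.11  0.03 -0.01] w 0.0400 q [ 0.01  0.41  0.57  1.82 -0.27  0.98  0.69]
travel [0.2154, 0.154, 0.0236] dr [0.2, -0.1, -4.9]
```

View pics/n_wrist.png

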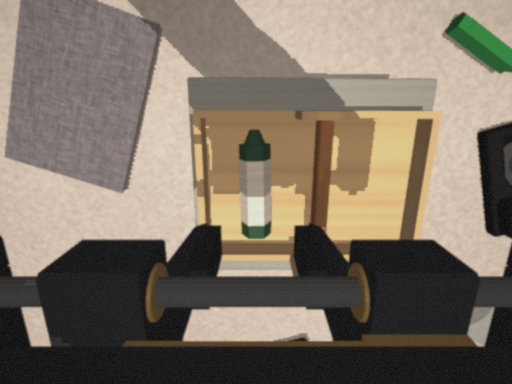

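View pics/n_top.png

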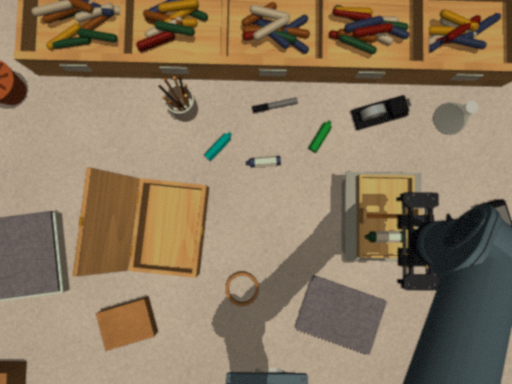

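The green crayon lies in the tray at wrist (256,185). The navy one is still at top (264,161), so I'll go for it now.

```bash
python3 - <<'E'
from h import *
go([.676,.0193,.15],5.4)
E
```

```text
travel [0.2942, 0.1974, 0.1038] dr [0.2, -0.1, -4.9]
```

Call:
play_rows(commands=[{"travel": [0.025,0.017,0],"dr": [0,0,-1],"grip": 0.4},{"travel": [0.055,0.037,0],"dr": [0,0,-2],"grip": 0.4},{"travel": [0.085,0.057,0],"dr": [0,0,-3],"grip": 0.4},{"travel": [0.115,0.077,0],"dr": [0,0,-4],"grip": 0.4},{"travel": [0.145,0.097,0],"dr": [0,0,-4.9],"grip": 0.4},{"travel": [0.175,0.117,0.01],"dr": [0,0,-4.9],"grip": 0.4},{"travel": [0.205,0.137,0.025],"dr": [0,0,-4.9],"grip": 0.4},{"travel": [0.235,0.157,0.04],"dr": [0,0,-4.9],"grip": 0.4},{"travel": [0.265,0.178,0.06],"dr": [0,0,-4.9],"grip": 0.4},{"travel": [0.285,0.191,0.08],"dr": [0,0,-4.9],"grip": 0.4},{"travel": [0.294,0.197,0.1],"dr": [0.2,-0.1,-4.9],"grip": 0.4},{"travel": [0.294,0.197,0.104],"dr": [0.2,-0.1,-4.9],"grip": 0.4},{"travel": [0.294,0.197,0.104],"dr": [0.2,-0.1,-4.9],"grip": 0.4}])

```text
clock: 20.3
eef_pos: [0.6735, 0.019, 0.147]
orientation: [-2.112, -2.322, 0.008]
force: [-0.7, -0.9, 0.5]
gripper_width: 0.0532
```

```bash
python3 - <<'E'
from h import *
st()
cv2.imwrite("pics/o_wrist.png",snapshot("wrist")[:,:,::-1])
cv2.imwrite("pics/o_top.png",snapshot("top")[:,:,::-1])
go([.676,.0193,.0205],5.4)
E
```

```text
t 20.30 p [0.6735 0.019  0.147 ] yaw 5.43 z [-0.006 -0.001 -1.   ] F [-0.73 -0.88  0.46] T [-0.11  0.11  0.02] w 0.0532 q [-0.37  0.74  0.42  1.56 -0.35  0.93  0.26]
travel [0.0027, 0.0012, 0.1297] dr [-0.0, 0.1, -0.1]
```

View pics/o_wrist.png

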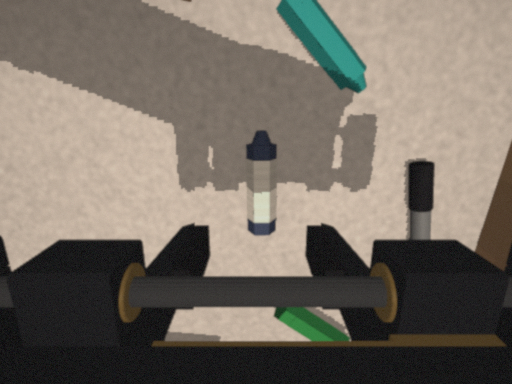

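View pics/o_top.png

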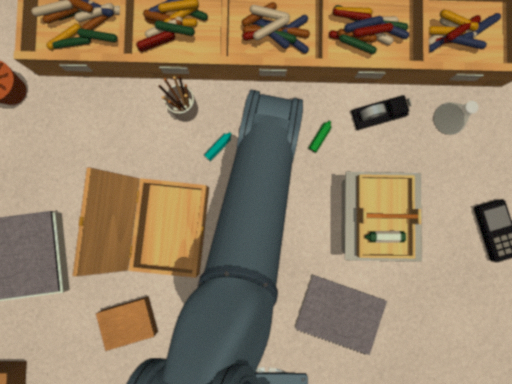

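```bash
python3 - <<'E'
from h import *
W=cam("wrist")
A=onz(W,(262,131),.013);B=onz(W,(262,233),.013);d=A-B;c=(A+B)/2;print(A,B,c,np.degrees(np.arctan2(d[1],d[0])))
go([c[0],c[1],.0205],np.degrees(np.arctan2(d[1],d[0]))-90)
E
```

```text
[0.67502996 0.06640556 0.013     ] [ 0.6845206 -0.0327616  0.013    ] [0.67977528 0.01682198 0.013     ] 95.46675742909095
travel [-0.0001, 0.0048, 0.1297] dr [-0.0, 0.1, -0.2]
```

Call:
play_rows(commands=[{"travel": [0.001,0.003,0.03],"dr": [0,0,0],"grip": 0.4},{"travel": [0.001,0.003,0.06],"dr": [0,0,0],"grip": 0.4},{"travel": [0.001,0.003,0.085],"dr": [0,0,0],"grip": 0.4},{"travel": [0.001,0.003,0.105],"dr": [0,0,0],"grip": 0.4},{"travel": [0.001,0.003,0.118],"dr": [0,0,0],"grip": 0.4},{"travel": [0.001,0.003,0.125],"dr": [0,0,0],"grip": 0.4},{"travel": [0.001,0.003,0.127],"dr": [0,0,0],"grip": 0.4},{"travel": [0.001,0.003,0.127],"dr": [0,0,0],"grip": 0.4},{"travel": [0.001,0.003,0.127],"dr": [0,0,0],"grip": 0.9},{"travel": [0.001,0.003,0.127],"dr": [0,0,0],"grip": 0.9},{"travel": [0.001,0.003,0.127],"dr": [0,0,0],"grip": 0.9},{"travel": [0.001,0.003,0.127],"dr": [0,0,0],"grip": 0.9},{"travel": [0.001,0.003,0.127],"dr": [0,0,0],"grip": 0.9},{"travel": [0.001,0.003,0.127],"dr": [0,0,0],"grip": 0.9},{"travel": [0.001,0.003,0.127],"dr": [0,0,0],"grip": 0.9},{"travel": [0.001,0.003,0.127],"dr": [0,0,0],"grip": 0.9}])

```text
clock: 21.73
eef_pos: [0.6782, 0.0179, 0.0239]
orientation: [2.116, 2.32, -0.002]
force: [-0.5, 0.9, 6.8]
gripper_width: 0.0258
```

```bash
python3 - <<'E'
from h import *
st()
go([.5795,-.2787,.25],.4)
E
```

```text
t 21.73 p [0.6782 0.0179 0.0239] yaw 5.26 z [-0.    -0.002 -1.   ] F [-0.47  0.95  6.85] T [0.01 0.38 0.02] w 0.0258 q [-0.32  0.91  0.35  1.58 -0.42  0.74  0.31]
travel [-0.2867, -0.1256, -0.2256] dr [-0.0, 0.1, 4.9]
```

Call:
play_rows(commands=[{"travel": [0,0,-0.01],"dr": [0,0,0],"grip": 0.9},{"travel": [0,0,-0.03],"dr": [0,0,0],"grip": 0.9},{"travel": [0,0,-0.06],"dr": [0,0,0],"grip": 0.9},{"travel": [0,0,-0.09],"dr": [0,0,0],"grip": 0.9},{"travel": [0,0,-0.12],"dr": [0,0,0],"grip": 0.9},{"travel": [0,0,-0.15],"dr": [0,0,0],"grip": 0.9},{"travel": [-0.02,-0.009,-0.18],"dr": [0,0,0.5],"grip": 0.9},{"travel": [-0.045,-0.02,-0.205],"dr": [0,0,1],"grip": 0.9},{"travel": [-0.07,-0.031,-0.222],"dr": [0,0,1.5],"grip": 0.9},{"travel": [-0.1,-0.044,-0.226],"dr": [0,0,2],"grip": 0.9},{"travel": [-0.13,-0.057,-0.226],"dr": [0,0,2.5],"grip": 0.9},{"travel": [-0.16,-0.07,-0.226],"dr": [0,0,3],"grip": 0.9},{"travel": [-0.19,-0.083,-0.226],"dr": [0,0,3.5],"grip": 0.9},{"travel": [-0.22,-0.096,-0.226],"dr": [0,0,4],"grip": 0.9},{"travel": [-0.25,-0.11,-0.226],"dr": [0,0,4.9],"grip": 0.9},{"travel": [-0.275,-0.12,-0.226],"dr": [0,0,4.9],"grip": 0.9},{"travel": [-0.287,-0.126,-0.226],"dr": [0,0,4.9],"grip": 0.9},{"travel": [-0.287,-0.126,-0.226],"dr": [0,0,4.9],"grip": 0.9},{"travel": [-0.287,-0.126,-0.226],"dr": [0,0,4.9],"grip": 0.9}])

```text
clock: 23.32
eef_pos: [0.5794, -0.2782, 0.2504]
orientation: [2.214, 2.228, -0.0]
force: [0.1, 0.4, -1.3]
gripper_width: 0.0263
```

```bash
python3 - <<'E'
from h import *
st()
cv2.imwrite("pics/p_wrist.png",snapshot("wrist")[:,:,::-1])
go([.5795,-.2787,.145],.4)
W=cam("wrist")
print(onz(W,(257,150),.24),onz(W,(258,333),.24))
E
```

```text
t 23.32 p [ 0.5794 -0.2782  0.2504] yaw 0.34 z [ 0.    -0.001 -1.   ] F [ 0.07  0.39 -1.34] T [-0.03  0.03  0.01] w 0.0263 q [ 0.02  0.57  0.52  1.59 -0.31  1.06  0.64]
travel [-0.0019, -0.0006, 0.1052] dr [0.0, -0.0, 0.1]
[ 0.579861   -0.22593965  0.24      ] [ 0.58120678 -0.33177659  0.24      ]
```

View pics/p_wrist.png

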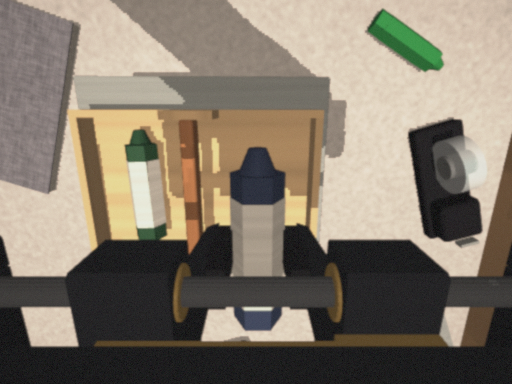

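The navy crayon is held upright between the pads at (258,150)-(258,328), over the tray's right half. Lowering it.

Call:
play_rows(commands=[{"travel": [-0.001,0,0.02],"dr": [0,0,0],"grip": 0.9},{"travel": [-0.002,0,0.045],"dr": [0,0,0],"grip": 0.9},{"travel": [-0.002,0,0.065],"dr": [0,0,0],"grip": 0.9},{"travel": [-0.002,0,0.08],"dr": [0,0,0],"grip": 0.9},{"travel": [-0.002,0,0.092],"dr": [0,0,0],"grip": 0.9},{"travel": [-0.002,0,0.1],"dr": [0,0,0],"grip": 0.9},{"travel": [-0.002,0,0.103],"dr": [0,0,0],"grip": 0.9},{"travel": [-0.002,0,0.105],"dr": [0,0,0],"grip": 0.9},{"travel": [-0.002,0,0.107],"dr": [0,0,0],"grip": 0.9},{"travel": [-0.002,0,0.107],"dr": [0,0,0],"grip": 0.9}])

```text
clock: 24.2
eef_pos: [0.5806, -0.2788, 0.1437]
orientation: [2.211, 2.23, 0.001]
force: [-0.0, 0.3, 0.5]
gripper_width: 0.0264
```

```bash
python3 - <<'E'
from h import *
st()
E
```

```text
t 24.20 p [ 0.5806 -0.2788  0.1437] yaw 0.48 z [ 0.001 -0.    -1.   ] F [-0.03  0.3   0.5 ] T [-0.07  0.02  0.05] w 0.0264 q [ 0.06  0.7   0.46  1.66 -0.39  0.87  0.69]
```

Call:
play_rows(commands=[{"travel": [0,0,0.001],"dr": [0,0,0],"grip": 0.55},{"travel": [0,0,0.001],"dr": [0,0,0],"grip": 0.55},{"travel": [0,0,0.001],"dr": [0,0,0],"grip": 0.55},{"travel": [0,0,0.001],"dr": [0,0,0],"grip": 0.55},{"travel": [0,0,0.001],"dr": [0,0,0],"grip": 0.55},{"travel": [0,0,-0.01],"dr": [0,0,0],"grip": 0.55},{"travel": [0,0,-0.035],"dr": [0,0,0],"grip": 0.55},{"travel": [0,0,-0.065],"dr": [0,0,0],"grip": 0.55},{"travel": [0,0,-0.095],"dr": [0,0,0],"grip": 0.55},{"travel": [0,0,-0.11],"dr": [0,0,0],"grip": 0.55},{"travel": [-0.02,-0.015,-0.13],"dr": [0,0,0],"grip": 0.5},{"travel": [-0.05,-0.03,-0.145],"dr": [0,0,0],"grip": 0.5},{"travel": [-0.07,-0.05,-0.145],"dr": [0,0,0],"grip": 0.5},{"travel": [-0.07,-0.05,-0.145],"dr": [0,0,0],"grip": 0.5},{"travel": [-0.07,-0.05,-0.145],"dr": [0,0,0],"grip": 0.5},{"travel": [-0.07,-0.05,-0.145],"dr": [0,0,0],"grip": 0.5},{"travel": [-0.07,-0.05,-0.145],"dr": [0,0,0],"grip": 0.5},{"travel": [-0.07,-0.05,-0.145],"dr": [0,0,0],"grip": 0.5},{"travel": [-0.07,-0.05,-0.145],"dr": [0,0,0],"grip": 0.5},{"travel": [-0.07,-0.05,-0.145],"dr": [0,0,0],"grip": 0.5}])

```text
clock: 25.87
eef_pos: [0.5314, -0.3485, 0.2884]
orientation: [2.21, 2.232, 0.001]
force: [0.7, -0.7, -0.6]
gripper_width: 0.0443
```

Call:
play_rows(commands=[{"travel": [0,0,0],"dr": [0,0,0],"grip": 0.5},{"travel": [0,0,0],"dr": [0,0,0],"grip": 0.5},{"travel": [0,0,0],"dr": [0,0,0],"grip": 0.5},{"travel": [0,0,0],"dr": [0,0,0],"grip": 0.5},{"travel": [0,0,0],"dr": [0,0,0],"grip": 0.5},{"travel": [0,0,0],"dr": [0,0,0],"grip": 0.5}])

```text
clock: 26.37
eef_pos: [0.5314, -0.3486, 0.2885]
orientation: [2.21, 2.232, 0.001]
force: [-0.2, -0.5, 0.4]
gripper_width: 0.044
```

```bash
python3 - <<'E'
from h import *
st()
cv2.imwrite("pics/q_wrist.png",snapshot("wrist")[:,:,::-1])
cv2.imwrite("pics/q_top.png",snapshot("top")[:,:,::-1])
E
```

```text
t 26.37 p [ 0.5314 -0.3486  0.2885] yaw 0.54 z [ 0.001  0.    -1.   ] F [-0.25 -0.54  0.38] T [-0.08  0.07 -0.02] w 0.0440 q [ 0.13  0.53  0.55  1.57 -0.3   1.13  0.76]
```

View pics/q_wrist.png

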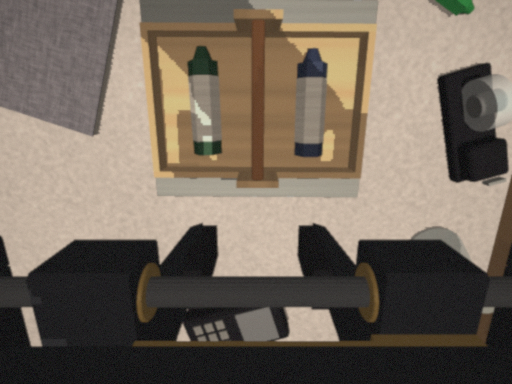

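View pics/q_top.png

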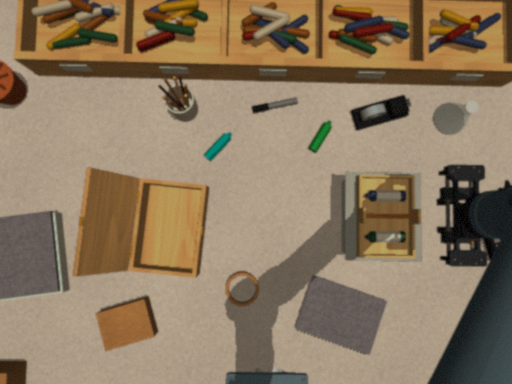

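Both crayons lie in the tray and more than a second has passed since the release. Now I'll measure the rail, and the empty case for the return.

```bash
python3 - <<'E'
from h import *
W=cam("wrist")
a,b=onz(W,(258,22),.178),onz(W,(257.5,178),.178);d=a-b;print("rail",a,b,(a+b)/2,np.degrees(np.arctan2(d[1],d[0])),np.linalg.norm(d))
im=cv2.imread("pics/q_top.png")[:,:,::-1]
crop(im,125,215,170,285,6,"q_case.png")
go([.5305,-.2787,.25],.4)
E
```

```text
rail [ 0.53118104 -0.21805761  0.178     ] [ 0.53187081 -0.33581113  0.178     ] [ 0.53152593 -0.27693437  0.178     ] 90.33562022408226 0.11775554448730292
travel [0.0699, -0.0003, 0.0385] dr [0.1, -0.0, 0.1]
```

View pics/q_case.png

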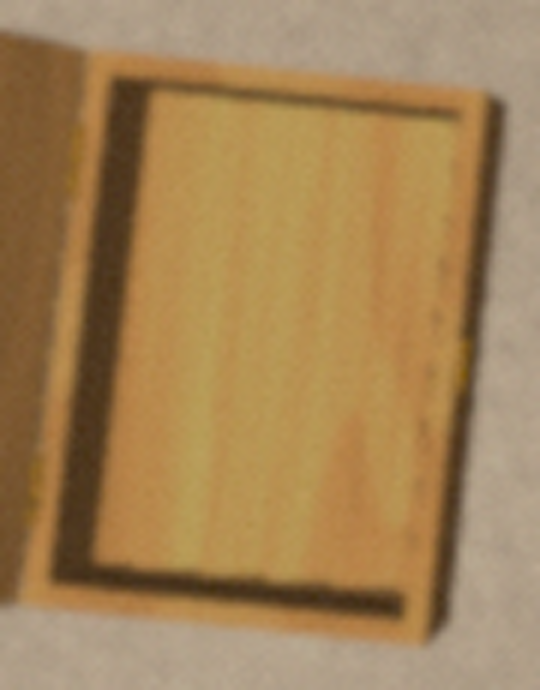

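```bash
python3 - <<'E'
from h import *
T=cam("top")
f=lambda x,y,z:onz(T,(125+x/6,170+y/6),z)[:2]
for n,c in(("out",((88,52),(493,93),(430,645),(20,603))),("in",((110,78),(468,112),(405,618),(52,580)))):
    p=np.array([f(*q,.08) for q in c]);print(n,p.mean(0),np.linalg.norm(p-np.roll(p,1,0),axis=1),[np.degrees(np.arctan2(*(p[i]-p[j])[::-1])) for i,j in((0,1),(3,2),(0,3),(1,2))])
p=np.array([f(*q,.01) for q in((147,88),(None or 460,118),(405,590),(92,565))]);print("floor",p)
E
```

```text
out [0.49107085 0.25922816] [0.2333624  0.17294019 0.23393792 0.17260533] [np.float64(85.25051503909016), np.float64(85.05996149470447), np.float64(-4.96049904018425), np.float64(-5.04222795391665)]
in [0.49146859 0.25885047] [0.21247745 0.15267714 0.21467744 0.1487977 ] [np.float64(85.60234328833367), np.float64(84.77286278433704), np.float64(-4.554764011277505), np.float64(-5.592794695619783)]
floor [[0.6055664  0.32764555]
 [0.59451428 0.18560039]
 [0.38172019 0.2047144 ]
 [0.39068318 0.34492607]]
```

```bash
python3 - <<'E'
from h import *
go([.531,-.2785,.20],.4)
go([.531,-.2785,.168],.4)
E
```

```text
travel [0.0701, 0.0002, 0.0885] dr [0.1, -0.0, 0.1]
travel [0.0701, 0.0001, 0.1205] dr [0.1, -0.0, 0.1]
```

Call:
play_rows(commands=[{"travel": [0.025,0,0],"dr": [0,0,0],"grip": 0.65},{"travel": [0.05,0,0],"dr": [0,0,0],"grip": 0.65},{"travel": [0.07,0,0],"dr": [0,0,0.1],"grip": 0.65},{"travel": [0.07,0,0.01],"dr": [0,0,0.1],"grip": 0.65},{"travel": [0.07,0,0.035],"dr": [0,0,0.1],"grip": 0.65},{"travel": [0.07,0,0.06],"dr": [0,0,0.1],"grip": 0.65},{"travel": [0.07,0,0.08],"dr": [0,0,0.1],"grip": 0.65},{"travel": [0.07,0,0.097],"dr": [0,0,0.1],"grip": 0.65},{"travel": [0.07,0,0.109],"dr": [0,0,0.1],"grip": 0.65},{"travel": [0.07,0,0.117],"dr": [0,0,0.1],"grip": 0.65},{"travel": [0.07,0,0.12],"dr": [0,0,0.1],"grip": 0.65},{"travel": [0.07,0,0.12],"dr": [0,0,0.1],"grip": 0.65},{"travel": [0.07,0,0.12],"dr": [0,0,0.1],"grip": 0.65}])

```text
clock: 27.55
eef_pos: [0.5313, -0.2791, 0.1692]
orientation: [2.212, 2.229, 0.002]
force: [-0.0, 0.4, 0.3]
gripper_width: 0.0308
```

```bash
python3 - <<'E'
from h import *
st()
cv2.imwrite("pics/r_wrist.png",snapshot("wrist")[:,:,::-1])
E
```

```text
t 27.55 p [ 0.5313 -0.2791  0.1692] yaw 0.43 z [ 0.002 -0.001 -1.   ] F [-0.05  0.37  0.26] T [-0.13  0.1   0.03] w 0.0308 q [ 0.06  0.6   0.49  1.77 -0.36  0.86  0.72]
```

View pics/r_wrist.png

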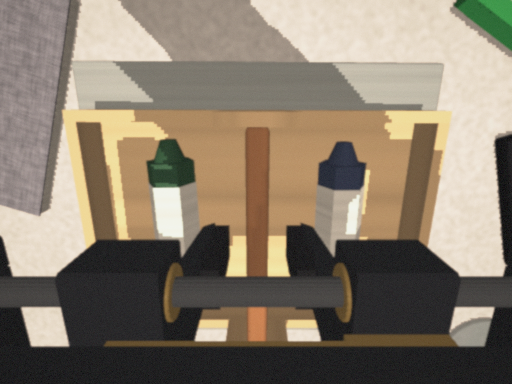

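The rail is centred between the fingers at (257,200), with a crayon on each side. I'll close the gripper and then lift.

Call:
play_rows(commands=[{"travel": [0,0,0.001],"dr": [0,0,0],"grip": 1},{"travel": [0,0,0.001],"dr": [0,0,0],"grip": 1},{"travel": [0,0,0.001],"dr": [0,0,0],"grip": 1},{"travel": [0,0,0.001],"dr": [0,0,0],"grip": 1},{"travel": [0,0,0.001],"dr": [0,0,0],"grip": 1},{"travel": [0,0,0.001],"dr": [0,0,0],"grip": 1},{"travel": [0,0,0.001],"dr": [0,0,0],"grip": 1},{"travel": [0,0,0.001],"dr": [0,0,0],"grip": 1},{"travel": [0,0,0.001],"dr": [0,0,0],"grip": 1}], newtons=50)

```text
clock: 28.35
eef_pos: [0.5315, -0.2791, 0.1684]
orientation: [2.211, 2.228, 0.002]
force: [0.1, -0.9, 0.3]
gripper_width: 0.0093
```

Call:
play_rows(commands=[{"travel": [0,0,-0.003],"dr": [0,0,0],"grip": 1},{"travel": [0,0,-0.008],"dr": [0,0,0],"grip": 1},{"travel": [0,0,-0.015],"dr": [0,0,0],"grip": 1},{"travel": [0,0,-0.024],"dr": [0,0,0],"grip": 1},{"travel": [0,0,-0.035],"dr": [0,0,0],"grip": 1},{"travel": [0,0,-0.047],"dr": [0,0,0],"grip": 1},{"travel": [0,0,-0.06],"dr": [0,0,0],"grip": 1},{"travel": [0,0,-0.072],"dr": [0,0,0],"grip": 1},{"travel": [0,0,-0.08],"dr": [0,0,0],"grip": 1},{"travel": [0,0,-0.084],"dr": [0,0,0],"grip": 1},{"travel": [0,0,-0.085],"dr": [0,0,0],"grip": 1},{"travel": [0,0,-0.085],"dr": [0,0,0],"grip": 1}])

```text
clock: 29.35
eef_pos: [0.5313, -0.2789, 0.2535]
orientation: [2.211, 2.228, 0.002]
force: [-0.6, -0.2, -3.6]
gripper_width: 0.0094
```

```bash
python3 - <<'E'
from h import *
st()
cv2.imwrite("pics/s_wrist.png",snapshot("wrist")[:,:,::-1])
cv2.imwrite("pics/s_side.png",snapshot("side")[:,:,::-1])
go([.4935,.2597,.255],-4.9)
E
```

```text
t 29.35 p [ 0.5313 -0.2789  0.2535] yaw 0.45 z [ 0.003 -0.001 -1.   ] F [-0.61 -0.25 -3.64] T [-0.06  0.03 -0.02] w 0.0094 q [ 0.02  0.49  0.54  1.71 -0.29  1.02  0.67]
travel [0.5388, -0.0333, -0.0024] dr [0.1, 0.0, 5.3]
```

View pics/s_wrist.png

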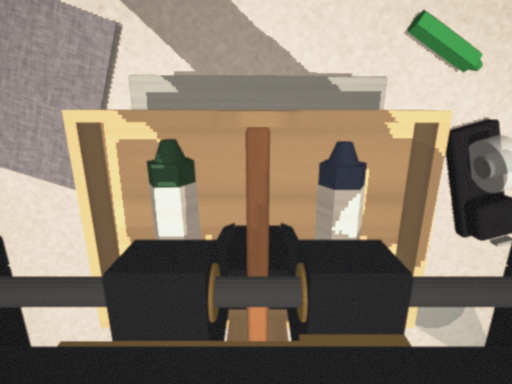

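View pics/s_side.png

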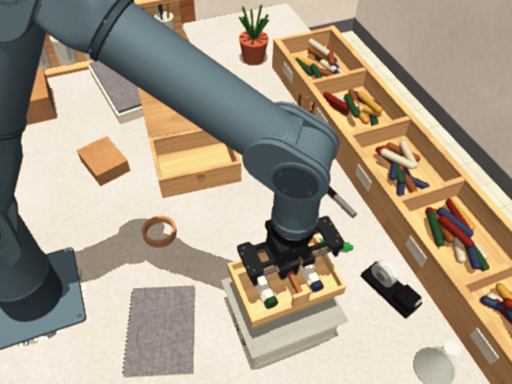

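The loaded tray hangs level, with the crayons at (172,190) and (342,190). I'll carry it over the case.

Call:
play_rows(commands=[{"travel": [0.008,0,0],"dr": [0,0,0.2],"grip": 1},{"travel": [0.024,-0.001,0],"dr": [0,0,0.4],"grip": 1},{"travel": [0.048,-0.003,0],"dr": [0,0,0.6],"grip": 1},{"travel": [0.08,-0.005,0],"dr": [0,0,0.9],"grip": 1},{"travel": [0.115,-0.007,0],"dr": [0,0,1.2],"grip": 1},{"travel": [0.15,-0.009,0],"dr": [0,0,1.5],"grip": 1},{"travel": [0.185,-0.011,0],"dr": [0,0,1.8],"grip": 1},{"travel": [0.22,-0.014,0],"dr": [0,0,2.1],"grip": 1},{"travel": [0.255,-0.016,0],"dr": [0,0,2.5],"grip": 1},{"travel": [0.29,-0.018,0],"dr": [0,0,2.9],"grip": 1},{"travel": [0.325,-0.02,0],"dr": [0,0,3.3],"grip": 1},{"travel": [0.36,-0.022,0],"dr": [0,0,3.7],"grip": 1},{"travel": [0.395,-0.024,0],"dr": [0,0,4.1],"grip": 1},{"travel": [0.43,-0.027,0],"dr": [0,0,4.5],"grip": 1},{"travel": [0.46,-0.029,0],"dr": [0,0,4.9],"grip": 1},{"travel": [0.488,-0.03,0],"dr": [0,0,5.3],"grip": 1},{"travel": [0.51,-0.032,0],"dr": [0,0,5.3],"grip": 1},{"travel": [0.527,-0.033,0],"dr": [0,0,5.3],"grip": 1},{"travel": [0.535,-0.033,0],"dr": [0,0,5.3],"grip": 1},{"travel": [0.539,-0.033,0],"dr": [0,0,5.3],"grip": 1}])

```text
clock: 31.12
eef_pos: [0.493, 0.2614, 0.2521]
orientation: [2.311, 2.127, 0.0]
force: [0.7, -0.1, -2.7]
gripper_width: 0.0094
```

Call:
play_rows(commands=[{"travel": [0,0,0],"dr": [0,0,0],"grip": 1},{"travel": [0,0,0],"dr": [0,0,0],"grip": 1}])

```text
clock: 31.28
eef_pos: [0.4929, 0.2605, 0.2518]
orientation: [2.311, 2.126, -0.001]
force: [0.0, -0.3, -2.6]
gripper_width: 0.0091
```

```bash
python3 - <<'E'
from h import *
st()
cv2.imwrite("pics/t_wrist.png",snapshot("wrist")[:,:,::-1])
cv2.imwrite("pics/t_side.png",snapshot("side")[:,:,::-1])
go([.4935,.2597,.255],-4.9)
E
```

```text
t 31.28 p [0.4929 0.2605 0.2518] yaw -4.78 z [ 0.    -0.001 -1.   ] F [ 0.01 -0.3  -2.62] T [-0.07  0.08  0.01] w 0.0091 q [-0.89  0.4   0.42  1.81 -0.2   0.97 -0.47]
travel [-0.0002, 0.0004, -0.003] dr [0.0, 0.1, 0.1]
```

View pics/t_wrist.png

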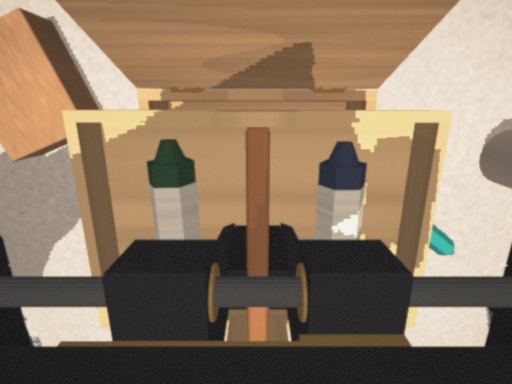

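View pics/t_side.png

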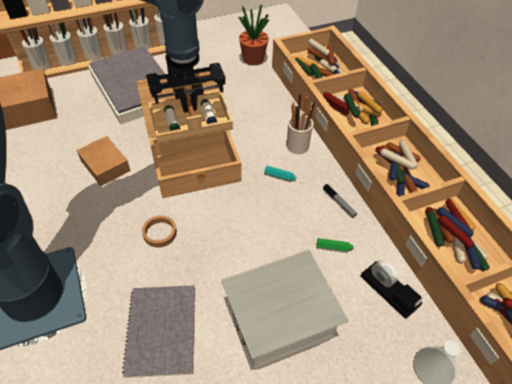

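The tray is centred over the case: the rim spans columns 137 to 378 and the tray 64 to 450, and both centre on about 257. Lowering it.

Call:
play_rows(commands=[{"travel": [0,0,0.012],"dr": [0,0,0],"grip": 1},{"travel": [0,0,0.03],"dr": [0,0,0],"grip": 1},{"travel": [0,0,0.05],"dr": [0,0,0],"grip": 1},{"travel": [0,0,0.068],"dr": [0,0,0],"grip": 1},{"travel": [0,0,0.083],"dr": [0,0,0],"grip": 1},{"travel": [0,0,0.095],"dr": [0,0,0],"grip": 1},{"travel": [0,0,0.105],"dr": [0,0,0],"grip": 1},{"travel": [0,0,0.113],"dr": [0,0,0],"grip": 1},{"travel": [0,0,0.12],"dr": [0,0,0],"grip": 1},{"travel": [0,0,0.127],"dr": [0,0,0],"grip": 1},{"travel": [0,0,0.133],"dr": [0,0,0],"grip": 1},{"travel": [0,0,0.133],"dr": [0,0,0],"grip": 1}])

```text
clock: 32.38
eef_pos: [0.4928, 0.2596, 0.1181]
orientation: [2.312, 2.125, -0.002]
force: [-0.1, -0.1, -2.9]
gripper_width: 0.0094
```

```bash
python3 - <<'E'
from h import *
st()
cv2.imwrite("pics/u_wrist.png",snapshot("wrist")[:,:,::-1])
go([.4935,.2597,.065],-4.9)
E
```

```text
t 32.38 p [0.4928 0.2596 0.1181] yaw -4.83 z [-0.    -0.002 -1.   ] F [-0.13 -0.08 -2.89] T [-0.07  0.08  0.02] w 0.0094 q [-0.83  0.59  0.35  1.9  -0.3   0.7  -0.39]
travel [0.0001, 0.0004, 0.0537] dr [0.0, 0.1, 0.1]
```

View pics/u_wrist.png

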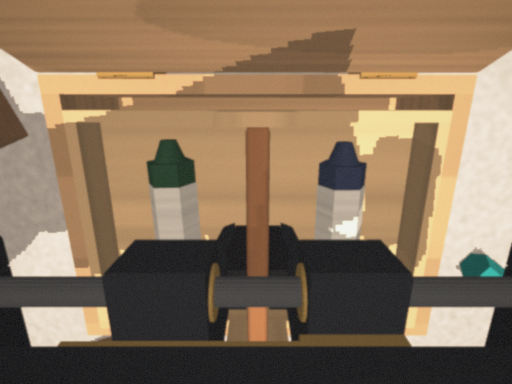

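The tray is well inside the rim and the force shows only its weight. I'll continue down.

Call:
play_rows(commands=[{"travel": [0,0,0.008],"dr": [0,0,0],"grip": 1},{"travel": [0,0,0.018],"dr": [0,0,0],"grip": 1},{"travel": [0,0,0.028],"dr": [0,0,0],"grip": 1},{"travel": [0,0,0.036],"dr": [0,0,0],"grip": 1},{"travel": [0,0,0.043],"dr": [0,0,0],"grip": 1},{"travel": [0,0,0.048],"dr": [0,0,0],"grip": 1},{"travel": [0,0,0.051],"dr": [0,0,0],"grip": 1},{"travel": [0,0,0.053],"dr": [0,0,0],"grip": 1},{"travel": [0,0,0.054],"dr": [0,0,0],"grip": 1},{"travel": [0,0,0.054],"dr": [0,0,0],"grip": 1}])

```text
clock: 33.27
eef_pos: [0.493, 0.2595, 0.0653]
orientation: [2.313, 2.125, -0.002]
force: [-2.6, -0.9, 3.0]
gripper_width: 0.0092
```

```bash
python3 - <<'E'
from h import *
st()
E
```

```text
t 33.27 p [0.493  0.2595 0.0653] yaw -4.85 z [-0.001 -0.001 -1.   ] F [-2.63 -0.92  3.01] T [-0.33  0.56 -0.05] w 0.0092 q [-0.79  0.68  0.3   1.91 -0.34  0.6  -0.36]
```

The tray is on the case floor, with 3 N of upward reaction. Releasing and rising.

Call:
play_rows(commands=[{"travel": [0,0,0],"dr": [0,0,0],"grip": 0.65},{"travel": [0,0,0],"dr": [0,0,0],"grip": 0.65},{"travel": [0,0,0],"dr": [0,0,0],"grip": 0.65},{"travel": [0,0,0],"dr": [0,0,0],"grip": 0.65},{"travel": [0,0,0],"dr": [0,0,0],"grip": 0.65},{"travel": [0,0,-0.015],"dr": [0,0,0],"grip": 0.65},{"travel": [0,0,-0.04],"dr": [0,0,0],"grip": 0.65},{"travel": [0,0,-0.07],"dr": [0,0,0],"grip": 0.65},{"travel": [0,0,-0.1],"dr": [0,0,0],"grip": 0.65},{"travel": [0,0,-0.13],"dr": [0,0,0],"grip": 0.65},{"travel": [0,0,-0.16],"dr": [0,0,0],"grip": 0.65},{"travel": [0,0,-0.19],"dr": [0,0,0],"grip": 0.65},{"travel": [0,0,-0.22],"dr": [0,0,0],"grip": 0.65},{"travel": [0,0,-0.25],"dr": [0,0,0],"grip": 0.65},{"travel": [0,0,-0.265],"dr": [0,0,0],"grip": 0.65},{"travel": [0,0,-0.265],"dr": [0,0,0],"grip": 0.65}])

```text
clock: 34.6
eef_pos: [0.4949, 0.2606, 0.3342]
orientation: [2.313, 2.124, 0.009]
force: [-0.1, 0.1, -0.2]
gripper_width: 0.0309
```

```bash
python3 - <<'E'
from h import *
st()
cv2.imwrite("pics/v_wrist.png",snapshot("wrist")[:,:,::-1])
cv2.imwrite("pics/v_side.png",snapshot("side")[:,:,::-1])
E
```

```text
t 34.60 p [0.4949 0.2606 0.3342] yaw -4.86 z [ 0.005  0.003 -1.   ] F [-0.09  0.1  -0.22] T [-0.07  0.01 -0.01] w 0.0309 q [-0.92  0.32  0.46  1.72 -0.15  1.14 -0.51]
```

View pics/v_wrist.png

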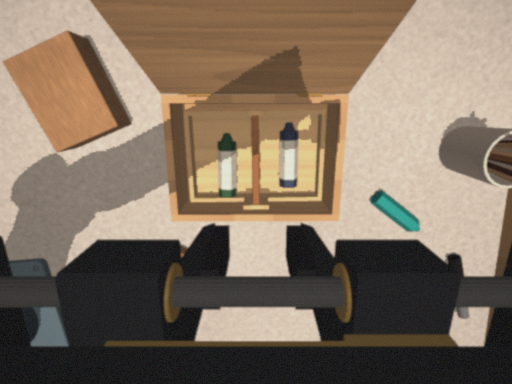

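View pics/v_side.png

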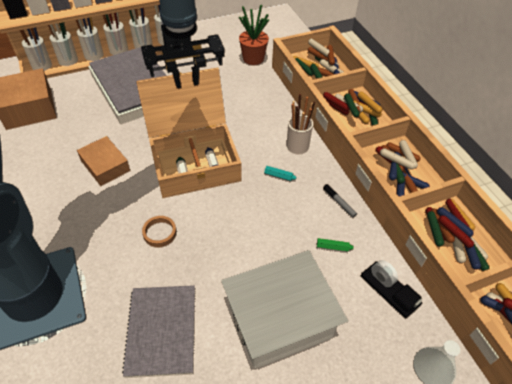

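Both crayons are home in the tray, at wrist (227,165) and (289,155), and the tray is flat in the case. Next is the lid, with its free edge at about (0.507, 0.414, 0.236). I'll go over and behind it with the fingers shut.

```bash
python3 - <<'E'
from h import *
go([.512,.475,.334],-4.9)
go([.512,.475,.222],-4.9)
E
```

```text
travel [0.2159, 0.0007, -0.0038] dr [0.0, 0.0, 0.1]
travel [0.216, 0.0007, 0.1082] dr [0.0, 0.0, 0.1]
```

Call:
play_rows(commands=[{"travel": [0.02,0,0],"dr": [0,0,0],"grip": 1},{"travel": [0.05,0,0],"dr": [0,0,0],"grip": 1},{"travel": [0.08,0,0],"dr": [0,0,0],"grip": 1},{"travel": [0.11,0,0],"dr": [0,0,0],"grip": 1},{"travel": [0.14,0,0],"dr": [0,0,0],"grip": 1},{"travel": [0.17,0,0],"dr": [0,0,0],"grip": 1},{"travel": [0.2,0,0],"dr": [0,0,0],"grip": 1},{"travel": [0.216,0,0],"dr": [0,0,0],"grip": 1},{"travel": [0.216,0,0],"dr": [0,0,0],"grip": 1},{"travel": [0.216,0,0.02],"dr": [0,0,0],"grip": 1},{"travel": [0.216,0,0.045],"dr": [0,0,0],"grip": 1},{"travel": [0.216,0,0.07],"dr": [0,0,0],"grip": 1},{"travel": [0.216,0,0.09],"dr": [0,0,0],"grip": 1},{"travel": [0.216,0,0.103],"dr": [0,0,0],"grip": 1},{"travel": [0.216,0,0.108],"dr": [0,0,0],"grip": 1},{"travel": [0.216,0,0.108],"dr": [0,0,0],"grip": 1}], newtons=20)

```text
clock: 36.03
eef_pos: [0.5109, 0.4738, 0.2206]
orientation: [2.313, 2.124, -0.006]
force: [0.6, -1.0, -0.1]
gripper_width: 0.0004
```

```bash
python3 - <<'E'
from h import *
st()
cv2.imwrite("pics/w_side.png",snapshot("side")[:,:,::-1])
cv2.imwrite("pics/w_top.png",snapshot("top")[:,:,::-1])
E
```

```text
t 36.03 p [0.5109 0.4738 0.2206] yaw -4.88 z [-0.002 -0.003 -1.   ] F [ 0.61 -0.96 -0.1 ] T [-0.05  0.13 -0.01] w 0.0004 q [-1.04  0.68  0.37  1.44 -0.26  1.07 -0.71]
```

View pics/w_side.png

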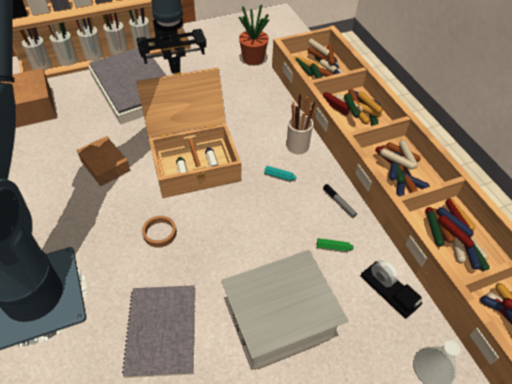

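View pics/w_top.png

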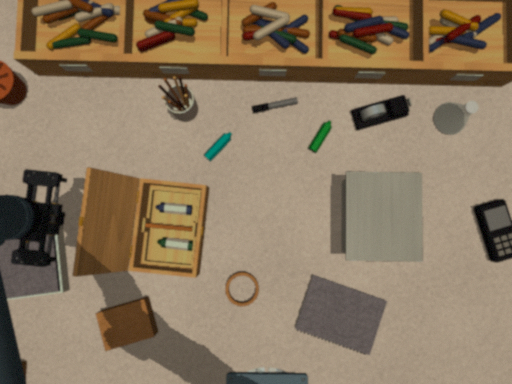

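The gripper is behind the lid, at top (45,217) against the lid's edge at column 83. I'll push slowly forward.

Call:
play_rows(commands=[{"travel": [-0.008,0,0],"dr": [0,0,0],"grip": 1},{"travel": [-0.016,0,0],"dr": [0,0,0],"grip": 1},{"travel": [-0.024,0,0],"dr": [0,0,0],"grip": 1},{"travel": [-0.032,0,0],"dr": [0,0,0],"grip": 1},{"travel": [-0.04,0,0],"dr": [0,0,0],"grip": 1},{"travel": [-0.048,0,0],"dr": [0,0,0],"grip": 1},{"travel": [-0.055,0,0],"dr": [0,0,0],"grip": 1},{"travel": [-0.062,0,0],"dr": [0,0,0],"grip": 1},{"travel": [-0.069,0,0],"dr": [0,0,0],"grip": 1},{"travel": [-0.076,0,0],"dr": [0,0,0],"grip": 1},{"travel": [-0.083,0,0],"dr": [0,0,0],"grip": 1},{"travel": [-0.09,0,0],"dr": [0,0,0],"grip": 1}])

```text
clock: 37.13
eef_pos: [0.5041, 0.3845, 0.2229]
orientation: [2.313, 2.125, 0.0]
force: [-0.2, 0.9, 0.6]
gripper_width: 0.0004
```

```bash
python3 - <<'E'
from h import *
st()
cv2.imwrite("pics/x_side.png",snapshot("side")[:,:,::-1])
E
```

```text
t 37.13 p [0.5041 0.3845 0.2229] yaw -4.87 z [ 0.001 -0.    -1.   ] F [-0.2   0.91  0.61] T [0.05 0.06 0.01] w 0.0004 q [-0.99  0.57  0.38  1.63 -0.24  0.99 -0.61]
```

View pics/x_side.png

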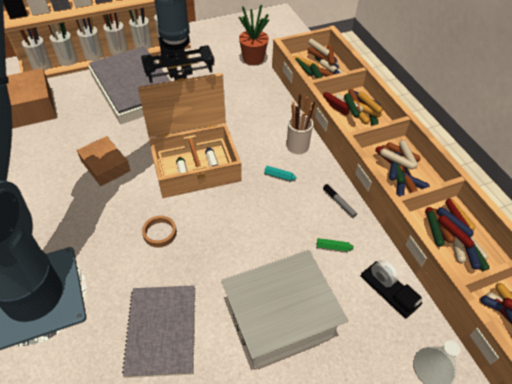

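The lid is rising, with its top edge now at about row 78. I'll keep pushing past upright.

Call:
play_rows(commands=[{"travel": [-0.006,0,0],"dr": [0,0,0],"grip": 1},{"travel": [-0.012,0,0],"dr": [0,0,0],"grip": 1},{"travel": [-0.018,0,0],"dr": [0,0,0],"grip": 1},{"travel": [-0.024,0,0],"dr": [0,0,0],"grip": 1},{"travel": [-0.03,0,0],"dr": [0,0,0],"grip": 1},{"travel": [-0.036,0,0],"dr": [0,0,0],"grip": 1},{"travel": [-0.042,0,0],"dr": [0,0,0],"grip": 1},{"travel": [-0.047,0,0],"dr": [0,0,0],"grip": 1},{"travel": [-0.052,0,0],"dr": [0,0,0],"grip": 1},{"travel": [-0.056,0,0],"dr": [0,0,0],"grip": 1},{"travel": [-0.06,0,0],"dr": [0,0,0],"grip": 1},{"travel": [-0.06,0,0],"dr": [0,0,0],"grip": 1}])

```text
clock: 38.18
eef_pos: [0.4993, 0.3218, 0.2231]
orientation: [2.315, 2.121, -0.002]
force: [0.6, -0.2, -0.1]
gripper_width: 0.0004
```

```bash
python3 - <<'E'
from h import *
st()
cv2.imwrite("pics/y_side.png",snapshot("side")[:,:,::-1])
E
```

```text
t 38.18 p [0.4993 0.3218 0.2231] yaw -5.02 z [ 0.    -0.002 -1.   ] F [ 0.6  -0.23 -0.13] T [-0.1   0.06  0.01] w 0.0004 q [-0.94  0.5   0.39  1.74 -0.22  0.95 -0.54]
```

View pics/y_side.png

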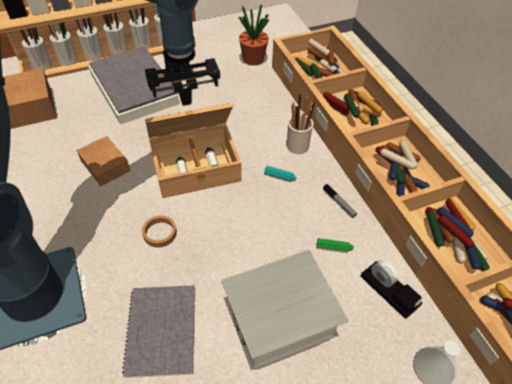

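The lid is past upright and falling away from the fingers. I'll raise the tool and wait.

Call:
play_rows(commands=[{"travel": [0.01,0,-0.02],"dr": [0,0,0],"grip": 1},{"travel": [0.02,0,-0.05],"dr": [0,0,0],"grip": 1},{"travel": [0.02,0,-0.08],"dr": [0,0,0],"grip": 1},{"travel": [0.02,0,-0.1],"dr": [0,0,0],"grip": 1},{"travel": [0.02,0,-0.1],"dr": [0,0,0],"grip": 1},{"travel": [0.02,0,-0.1],"dr": [0,0,0],"grip": 1},{"travel": [0.02,0,-0.1],"dr": [0,0,0],"grip": 1},{"travel": [0.02,0,-0.1],"dr": [0,0,0],"grip": 1},{"travel": [0.02,0,-0.1],"dr": [0,0,0],"grip": 1},{"travel": [0.02,0,-0.1],"dr": [0,0,0],"grip": 1},{"travel": [0.02,0,-0.1],"dr": [0,0,0],"grip": 1},{"travel": [0.02,0,-0.1],"dr": [0,0,0],"grip": 1},{"travel": [0.02,0,-0.1],"dr": [0,0,0],"grip": 1},{"travel": [0.02,0,-0.1],"dr": [0,0,0],"grip": 1},{"travel": [0.02,0,-0.1],"dr": [0,0,0],"grip": 1},{"travel": [0.02,0,-0.1],"dr": [0,0,0],"grip": 1},{"travel": [0.02,0,-0.1],"dr": [0,0,0],"grip": 1},{"travel": [0.02,0,-0.1],"dr": [0,0,0],"grip": 1}])

```text
clock: 39.73
eef_pos: [0.501, 0.3426, 0.3231]
orientation: [2.315, 2.121, -0.001]
force: [-1.0, -0.6, -0.7]
gripper_width: 0.0007
```

Call:
play_rows(commands=[{"travel": [0,0,0],"dr": [0,0,0],"grip": 1},{"travel": [0,0,0],"dr": [0,0,0],"grip": 1},{"travel": [0,0,0],"dr": [0,0,0],"grip": 1},{"travel": [0,0,0],"dr": [0,0,0],"grip": 1},{"travel": [0,0,0],"dr": [0,0,0],"grip": 1},{"travel": [0,0,0],"dr": [0,0,0],"grip": 1}])

```text
clock: 40.23
eef_pos: [0.501, 0.3426, 0.3231]
orientation: [2.315, 2.121, -0.001]
force: [-0.9, 0.4, 0.5]
gripper_width: 0.0006
```

```bash
python3 - <<'E'
from h import *
st()
cv2.imwrite("pics/z_side.png",snapshot("side")[:,:,::-1])
cv2.imwrite("pics/z_wrist.png",snapshot("wrist")[:,:,::-1])
E
```

```text
t 40.23 p [0.501  0.3426 0.3231] yaw -4.99 z [ 0.001 -0.002 -1.   ] F [-0.85  0.44  0.52] T [-0.06  0.08  0.  ] w 0.0006 q [-0.98  0.42  0.42  1.6  -0.18  1.16 -0.61]
```

View pics/z_side.png

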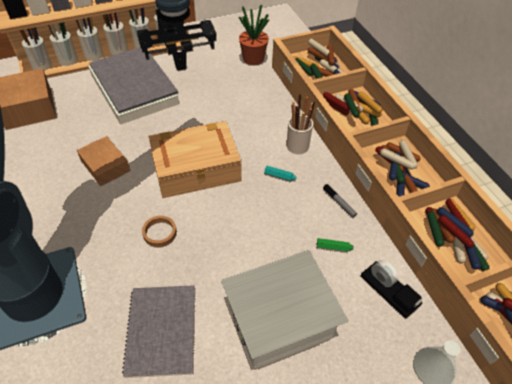

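View pics/z_wrist.png

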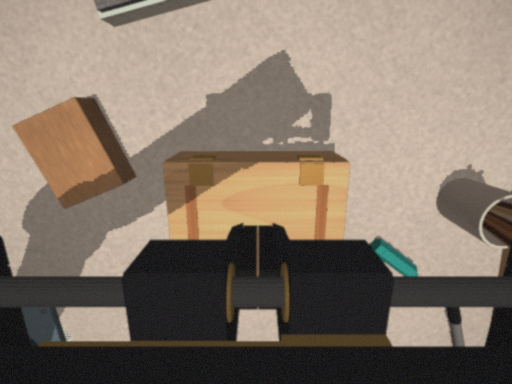

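```bash
python3 - <<'E'
from h import *
crop(cv2.imread("pics/z_side.png")[:,:,::-1],140,255,110,205,6,"z_crop.png")
E
```

```text
(no output)
```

View pics/z_crop.png

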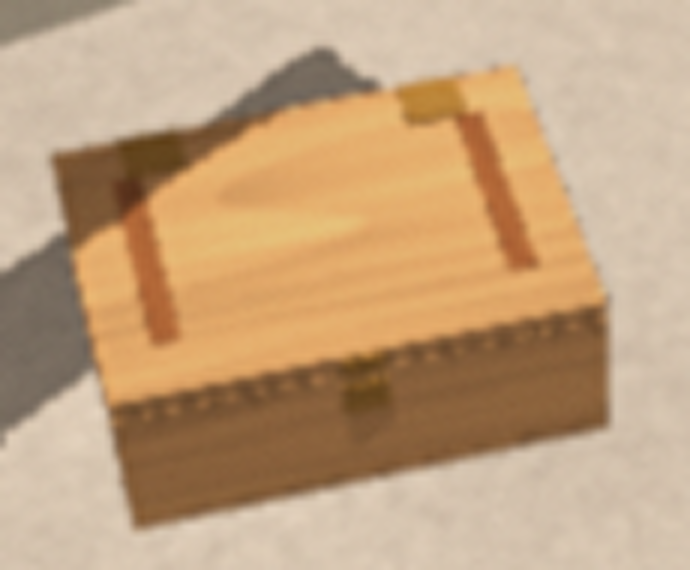

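The crop shows the lid flush on the case along its whole front edge. The look-alikes and the marker are where they started, and the robot is clear. Handing in.

```bash
python3 - <<'E'
from station import *
print(job_done())
E
```

```text
the job is handed in; nothing more can be done
None
```

I weighed the crayons and packed them away as asked, then handed the job in at about 40 s. I set the empty tray on the scale's pan within about 2 mm of centre. Both sleeved crayons that were there, navy and dark green, went into it, and the scale had over a second to settle. The loaded tray then went back into the case, and I pushed the lid past upright so that it fell shut by itself.

**Last checks:** before the lid closed, both crayons were in the tray and the tray lay flat on the case floor. Afterwards the lid looked flush along its front edge, the marker and the plain green and turquoise look-alikes had not moved, and the arm was clear.

**What went wrong or disagreed:**
- My first grasp of the tray closed on nothing because I lifted before the fingers had shut. The tray did not move, and the second grasp held.
- The top and wrist cameras differed by about 3 mm on positions. I averaged them or compared within one camera.

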